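# Clamp down the spice mill's lid crosswise

## Task

Tighten the four red-pinned clamp handles on the spice mill's lid, clockwise, in crisscross order (each pair of opposite handles one after the other) and in two rounds: in the first turn every handle just until it bites, in the second turn every one on until it is fully tight. Feel for the resistance at the handle, and do not over-tighten by forcing a handle on once it is tight; do not lean on the lid, and leave the other things on the counter where they are.

Things in the scene. Friction and masses are not known exactly. Their poses are not given: they have to be found in the camera images.
- lid_centre (a point): Centre of the top face of the mill's round aluminium lid (188 mm across, its top face 132 mm above the counter). The mill is a steel drum on a green foot, fixed. A black-topped filler cap, 48 mm across and 16 mm high, sits on the lid's centre. Of each clamp's joints, handle1-4 is its free run, ending at 0.9 rad, nut1-4 its squeeze, 0 to 0.5 rad; neither is measured.
- pivot1 (a point): Fixed axis of clamp handle 1 at the lid's top face, 66 mm from the lid's centre; pivots 1, 2, 3, 4 lie 90 degrees apart, clockwise from above (1 faces 3, 2 faces 4). Pushed squarely at the pin, a handle runs loose at 1.4 N for 0.3 to 0.9 rad (cannot be seen, differs each time), bites and goes on at 8 N for 0.5 rad (22 mm), is then fully tight, and is over-tightened if forced on at 21 N.
- pin1 (a point): Middle of the red upright grip pin of clamp handle 1: 14 mm across, 45 mm from its pivot on a black crank arm 12 mm wide. The pin's top is 15 mm above this point, the arm's top 15 mm below. x points outward along the arm, z up. Turns clockwise (from above) to tighten and stays where left. It starts 0 to 1.0 rad anticlockwise of radially outward from the lid.
- pivot2 (a point): Fixed axis of clamp handle 2 at the lid's top face, 66 mm from the lid's centre; pivots 1, 2, 3, 4 lie 90 degrees apart, clockwise from above (1 faces 3, 2 faces 4). Pushed squarely at the pin, a handle runs loose at 1.4 N for 0.3 to 0.9 rad (cannot be seen, differs each time), bites and goes on at 8 N for 0.5 rad (22 mm), is then fully tight, and is over-tightened if forced on at 21 N.
- pin2 (a point): Middle of the red upright grip pin of clamp handle 2: 14 mm across, 45 mm from its pivot on a black crank arm 12 mm wide. The pin's top is 15 mm above this point, the arm's top 15 mm below. x points outward along the arm, z up. Turns clockwise (from above) to tighten and stays where left. It starts 0 to 1.0 rad anticlockwise of radially outward from the lid.
- pivot3 (a point): Fixed axis of clamp handle 3 at the lid's top face, 66 mm from the lid's centre; pivots 1, 2, 3, 4 lie 90 degrees apart, clockwise from above (1 faces 3, 2 faces 4). Pushed squarely at the pin, a handle runs loose at 1.4 N for 0.3 to 0.9 rad (cannot be seen, differs each time), bites and goes on at 8 N for 0.5 rad (22 mm), is then fully tight, and is over-tightened if forced on at 21 N.
- pin3 (a point): Middle of the red upright grip pin of clamp handle 3: 14 mm across, 45 mm from its pivot on a black crank arm 12 mm wide. The pin's top is 15 mm above this point, the arm's top 15 mm below. x points outward along the arm, z up. Turns clockwise (from above) to tighten and stays where left. It starts 0 to 1.0 rad anticlockwise of radially outward from the lid.
- pivot4 (a point): Fixed axis of clamp handle 4 at the lid's top face, 66 mm from the lid's centre; pivots 1, 2, 3, 4 lie 90 degrees apart, clockwise from above (1 faces 3, 2 faces 4). Pushed squarely at the pin, a handle runs loose at 1.4 N for 0.3 to 0.9 rad (cannot be seen, differs each time), bites and goes on at 8 N for 0.5 rad (22 mm), is then fully tight, and is over-tightened if forced on at 21 N.
- pin4 (a point): Middle of the red upright grip pin of clamp handle 4: 14 mm across, 45 mm from its pivot on a black crank arm 12 mm wide. The pin's top is 15 mm above this point, the arm's top 15 mm below. x points outward along the arm, z up. Turns clockwise (from above) to tighten and stays where left. It starts 0 to 1.0 rad anticlockwise of radially outward from the lid.
- jar: Bystander: amber jar, 60 mm across, 100 mm tall, standing on the counter beside the mill; origin at the centre of its underside.
- tin: Bystander: blue-banded tin, 64 mm across, 90 mm tall, standing on the counter beside the mill; origin at the centre of its underside.
- bowl: Bystander: small blue bowl, 100 mm across, 40 mm tall, standing on the counter beside the mill; origin at the centre of its underside.

How it is judged:
By the outcome, as a careful person would: the job done as asked, in the order asked, and still so for the second after the job is handed in, with the robot touching nothing.
It also fails if it takes over 69 s, if anything falls off the work surface, if the arm or the gripper's body presses on something with over 40 N, if the wrist force passes 120 N, or if a joint passes its speed limit or range.

## Robot

A 6-joint arm with a two-finger parallel gripper is mounted at the origin on the work surface. World frame = base frame: x ahead of the robot, y to its left, z up, the work surface at z = 0. Lengths are in mm, angles in rad, forces in N, time in s.
With the tool pointing down it reaches from about 350 to 975 mm from the base axis. Payload 7.1 kg.
Tool frame: the origin (TCP) lies at the very end of the fingers, on their centre line; the grasp point (between the pads) lies 19 mm behind it; z points along the fingers, y is the direction in which the jaws open and shut (so a half turn about z gives the same grasp; the last joint's range is limited). The gripper opens to 88 mm and grips with 3 to 60 N. Pads are 20 mm wide; open, the fingers measure 115 mm over their backs; the gripper's body (75 mm by 178 mm) begins 61 mm behind the grasp point.
Start: joints at [-1.325, 0.423, 1.63, -0, 1.089, -0.019], TCP at [163.591, -603.194, 202.275] pointing down, gripper open.
Joint ranges: [-3, 3], [-0.9, 2.11], [0.09, 2.58], [-1.31, 4.45], [0.11, 2.69], [-2.54, 2.54]. Speed limits (rad/s): [2.39, 2.39, 3.01, 3.14, 3.14, 3.14].

## Interface

Orientations are given as a rotation vector (axis times angle).
In Python, from workcell import readout, imaging, close_job gives the robot as it stands.
- The arm moves only by the tool carry_out, never from a script. Its argument "rows" is a list of rows, each a list of 3 entries, a list of its own where there are three numbers: the shift along the tool's x, y, z in m, then the turn, a rotation vector about the tool's x, y, z in rad, then the closure, from 0 (fully open) to 1 (shut). In form: [[[dx, dy, dz], [wx, wy, wz], hand], ...]. A call has 1 to 12 rows; each row shifts and turns the commanded pose from where the row before left it, along the tool's axes as they then stand; what a row does not reach is not made up. A row lasts 1/12 s, in which the tool goes at most 41.7 mm and 7.16 degrees, less where a joint would pass 70% of its speed; a pose out of reach is approached as far as the arm can. A call with a gripper value outside its range is refused whole. The fingers move at their own pace and stop on an object; the grip force is fixed at half the most. Time passes only in rows, so rows that do not move let the fingers close. It gives the time, the measured TCP pose, the force and the opening at its end, in the units of the state.
- readout.get_obs(): the state, without advancing time (a new reading comes with each control period).
- imaging.get_image(name): name is "scene" or "top" or "wrist"; returns the picture (480x640x3 uint8, red, green, blue); there is no depth.
- imaging.camera_params(name): a dict with "fx", "fy", "cx", "cy" (pixels), "rvec" (rotation vector, rad) and "tvec" (3), from world to camera coordinates, as OpenCV has them; the wrist camera has in their place "T_tool_cam" (4x4, takes a point from camera to tool coordinates, whose origin is the TCP and whose axes are the flange's). Camera axes: x right, y down, z forward; pixel columns grow to the right and rows downward; lengths in mm; the calibration is good to about 2 mm. A picture is of the moment at which its call begins: read the wrist's pose just before it. camera_params takes no time and is no camera call.
- close_job(): hands the job in, once; it reports no verdict.
The state is a dict: "t": time; "qpos": joint angles; "qvel": joint speeds; "joint_torque": joint torques, N m; "ee_pos": TCP position; "orientation": TCP orientation; "ft_force": force on the tool from outside, world axes, zero at the start; "moment": the same for the moment, N m; "width": finger opening in mm.
Only numpy, scipy, OpenCV 4.12 (cv2) and the standard library are available. Lean on these libraries where they do the work, as an engineer would, in place of code of your own. Each camera call takes 0.05 s, during which the arm holds its last target.

## Working session

There is one attempt and no reset: what is moved stays moved. The work goes in short steps, Python scripts to look and compute and a tool call to move; the robot and the scene stay as the last step left them, time stands still between calls to the robot, and variables do not carry over. Pictures are saved under pics/ and viewed, and the job is handed in when it is done.

Besides the shell and the picture viewer there is one more tool, called after "Request:" as name([rows], argument=value, ...), one row to a line, values as JSON. carry_out: Moves the arm, as the interface text tells. Its arguments: {"type":"object","properties":{"rows":{"type":"array","items":{"type":"array"}}},"required":["rows"]}

```bash
mkdir -p pics; ls; python3 - <<'E'
from workcell import readout, imaging
import cv2
print(readout.get_obs())
for n in ["scene","top","wrist"]:
    im=imaging.get_image(n); cv2.imwrite(f"pics/{n}0.png",im[:,:,::-1]); print(n,imaging.camera_params(n))
E
```

```text
pics
{'t': 0.0, 'qpos': array([-1.32502840e+00,  4.23826965e-01,  1.63072161e+00, -2.28129729e-05,
        1.08862199e+00, -1.90254308e-02]), 'qvel': array([ 0.00096488, -0.00028741,  0.00016064, -0.0007874 ,  0.00252096,
       -0.00113   ]), 'joint_torque': array([ 1.58678458e-04, -5.44622898e+01, -2.73669577e+01,  6.43908698e-02,
        2.28867604e-02, -1.31261354e-04]), 'ee_pos': array([ 163.42165722, -602.61767022,  201.49798492]), 'orientation': array([-3.11254454e+00, -4.14532179e-01,  3.11774977e-04]), 'ft_force': array([-0.38084786, -0.37600696, -0.04107206]), 'moment': array([0.02110455, 0.019214  , 0.03658304]), 'width': 87.82952812824371}
scene {'fx': 584.8749535272264, 'fy': 584.8749535272264, 'cx': 326.100133285773, 'cy': 238.3173521981406, 'rvec': array([ 0.87507238,  2.67471102, -0.89370615]), 'tvec': array([ 457.5646888 , -216.37985517, 1512.08991449])}
top {'fx': 539.8031372272259, 'fy': 539.8031372272259, 'cx': 314.18849390908196, 'cy': 244.9069046741894, 'rvec': array([ 2.08507964, -2.11511562,  0.25009323]), 'tvec': array([  39.31085521,  611.25739899, 1142.03887469])}
wrist {'fx': 347.4027687217868, 'fy': 347.4027687217868, 'cx': 316.35424729215373, 'cy': 240.49190189079425, 'T_tool_cam': array([[ 6.25563160e-04, -9.66542279e-01, -2.56506593e-01,
         7.02878738e+01],
       [ 9.99999655e-01,  4.64442146e-04,  6.88715143e-04,
         4.60846683e-01],
       [-5.46539831e-04, -2.56506935e-01,  9.66542236e-01,
        -1.83269698e+02],
       [ 0.00000000e+00,  0.00000000e+00,  0.00000000e+00,
         1.00000000e+00]])}
```

View pics/top0.png

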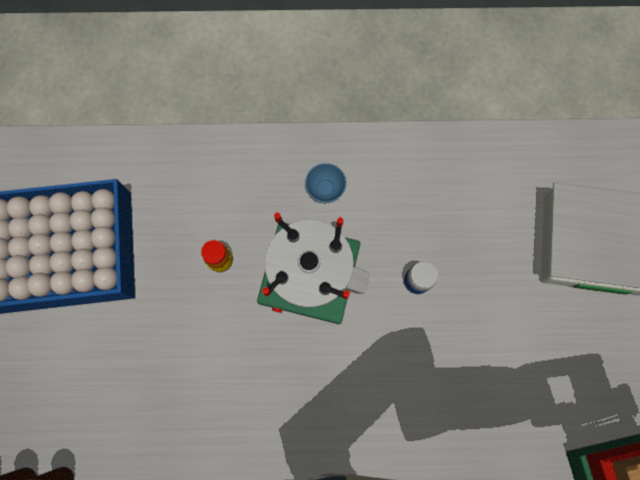

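View pics/scene0.png

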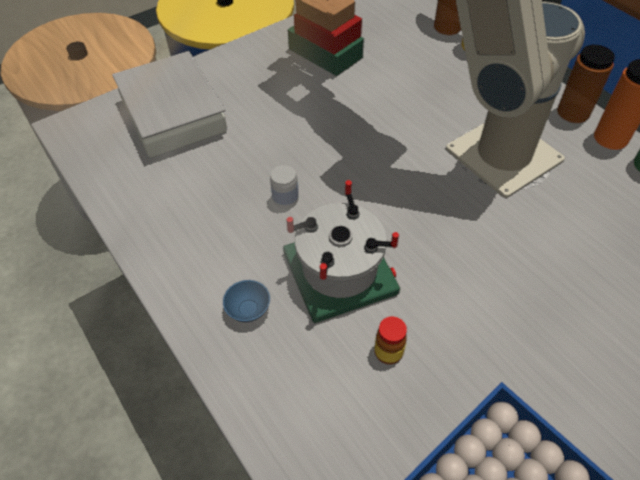

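View pics/wrist0.png

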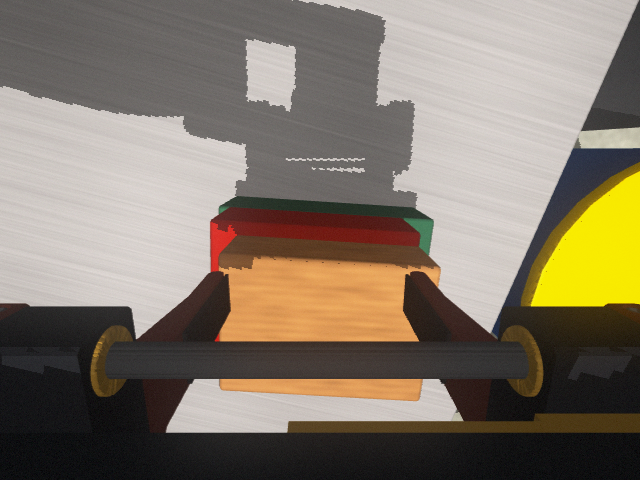

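```bash
cat > h.py <<'E'
import numpy as np, cv2
from scipy.spatial.transform import Rotation as R
from workcell import readout, imaging
def cam(n):
    p=imaging.camera_params(n); K=np.array([[p['fx'],0,p['cx']],[0,p['fy'],p['cy']],[0,0,1]])
    if n=='wrist':
        o=readout.get_obs(); T=np.eye(4); T[:3,:3]=R.from_rotvec(o['orientation']).as_matrix(); T[:3,3]=o['ee_pos']
        M=np.linalg.inv(T@p['T_tool_cam']); return K,M[:3,:3],M[:3,3]
    return K,R.from_rotvec(p['rvec']).as_matrix(),p['tvec']
def ray(c,uv):
    K,Rm,t=c; o=-Rm.T@t; d=Rm.T@np.linalg.inv(K)@np.array([uv[0],uv[1],1.]); return o,d/np.linalg.norm(d)
def plane(c,uv,z):
    o,d=ray(c,uv); return o+d*(z-o[2])/d[2]
def proj(c,P):
    K,Rm,t=c; q=K@(Rm@np.asarray(P)+t); return q[:2]/q[2]
def tri(c1,u1,c2,u2):
    o1,d1=ray(c1,u1);o2,d2=ray(c2,u2)
    A=np.stack([d1,-d2],1); s=np.linalg.lstsq(A,o2-o1,rcond=None)[0]
    a=o1+s[0]*d1;b=o2+s[1]*d2; return (a+b)/2,np.linalg.norm(a-b)
def reds(im,roi):
    h=cv2.cvtColor(im,cv2.COLOR_RGB2HSV); m=(((h[...,0]<8)|(h[...,0]>172))&(h[...,1]>120)&(h[...,2]>80)).astype(np.uint8)
    x0,y0,x1,y1=roi; k=np.zeros_like(m);k[y0:y1,x0:x1]=m[y0:y1,x0:x1]
    n,l,st,ce=cv2.connectedComponentsWithStats(k)
    return [(ce[i].round(1),st[i]) for i in range(1,n) if st[i][4]>6]
E
python3 - <<'E'
from h import *
t=cv2.imread('pics/top0.png')[:,:,::-1].copy();s=cv2.imread('pics/scene0.png')[:,:,::-1].copy()
for r in reds(t,(240,190,380,330)):print('top',r)
for r in reds(s,(260,160,420,300)):print('sc',r)
ct=cam('top');cs=cam('scene')
print(ray(ct,(314,245))[0],ray(cs,(0,0))[0])
print('cap',plane(ct,(309,261),148),'bowl',plane(ct,(326,183),40),'jar',plane(ct,(214,252),100),'tin',plane(ct,(424,276),90))
cv2.imwrite('pics/topz.png',cv2.resize(t[190:330,230:390],None,fx=5,fy=4.2,interpolation=cv2.INTER_CUBIC)[:,:,::-1])
E
```

```text
top (array([277.2, 216.7]), array([274, 212,   7,  10,  51], dtype=int32))
top (array([339.4, 221.4]), array([337, 217,   6,  10,  48], dtype=int32))
top (array([265.8, 290.8]), array([262, 287,   8,   9,  52], dtype=int32))
top (array([345.7, 293.9]), array([343, 290,   7,   9,  49], dtype=int32))
top (array([276.6, 309.6]), array([272, 308,  10,   5,  31], dtype=int32))
sc (array([348., 186.]), array([345, 180,   7,  14,  73], dtype=int32))
sc (array([289.1, 219.4]), array([287, 218,   5,   4,  17], dtype=int32))
sc (array([394.6, 238.6]), array([392, 232,   7,  15,  76], dtype=int32))
sc (array([322.8, 270.4]), array([320, 263,   7,  17,  96], dtype=int32))
sc (array([393.1, 271.3]), array([391, 268,   5,   8,  25], dtype=int32))
[ 332.18322215   38.04106675 1252.05468196] [ 998.64381462  607.56764871 1084.51541226]
cap [559.24387325  42.38338432 148.        ] bowl [7.69682416e+02 1.42514844e-01 4.00000000e+01] jar [592.10003672 249.89830056 100.        ] tin [ 534.21949988 -208.08186898   90.        ]
```

View pics/topz.png

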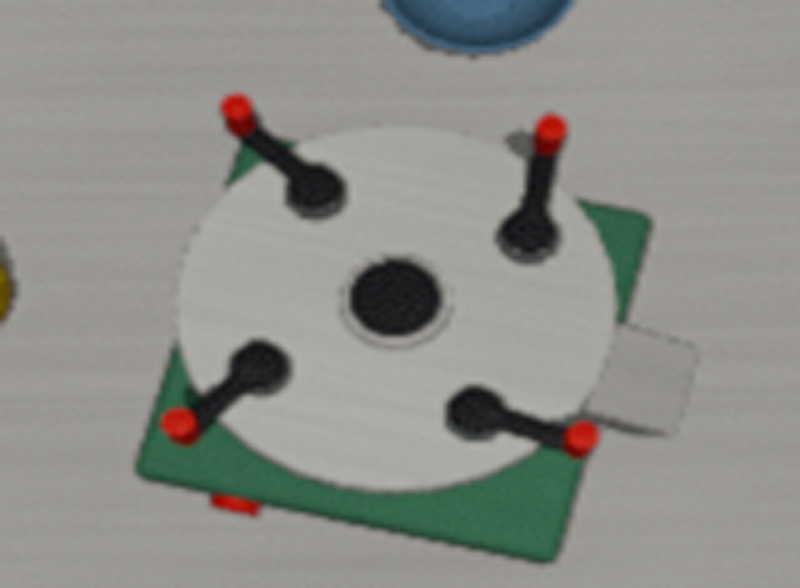

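```bash
python3 - <<'E'
from h import *
ct=cam('top');cs=cam('scene')
T={'A':(277.2,216.7),'B':(339.4,221.4),'C':(345.7,293.9),'D':(265.8,290.8)}
for k,v in T.items():
    print(k,[plane(ct,v,z)[:2].round(1) for z in (150,160,170)], [proj(cs,plane(ct,v,z)).round(1) for z in (140,150,160,170,180)])
# hubs px from zoom (5x,4.2y offset 230,190)
for k,(x,y) in {'A':(316,188),'B':(528,233),'C':(474,411),'D':(260,366)}.items():
    u=(230+x/5,190+y/4.2); print(k,'hub',u,plane(ct,u,145)[:2].round(1))
s=cv2.imread('pics/scene0.png')
cv2.imwrite('pics/scz.png',cv2.resize(s[170:290,270:410],None,fx=5.5,fy=5,interpolation=cv2.INTER_CUBIC))
E
```

```text
A [array([655.8, 108.7]), array([652.9, 108.1]), array([649.9, 107.4])] [array([320.1, 281.9]), array([321.1, 278.1]), array([322.1, 274.2]), array([323.1, 270.2]), array([324.1, 266.3])]
B [array([643.6, -23.1]), array([640.8, -22.6]), array([637.9, -22. ])] [array([286.7, 234.2]), array([287.8, 230.8]), array([288.8, 227.2]), array([289.8, 223.7]), array([290.9, 220. ])]
C [array([488.8, -32.2]), array([487.4, -31.5]), array([486. , -30.9])] [array([345.4, 196.8]), array([346.2, 193.6]), array([347. , 190.3]), array([347.8, 187. ]), array([348.6, 183.7])]
D [array([497.6, 132. ]), array([496.1, 131.1]), array([494.6, 130.3])] [array([392.3, 249.7]), array([393. , 246.1]), array([393.7, 242.4]), array([394.5, 238.7]), array([395.2, 235. ])]
A hub (293.2, 234.76190476190476) [617.   75.1]
B hub (335.6, 245.47619047619048) [592.5 -14.1]
C hub (324.8, 287.85714285714283) [502.7  10.4]
D hub (282.0, 277.1428571428571) [526.4  98.9]
```

View pics/scz.png

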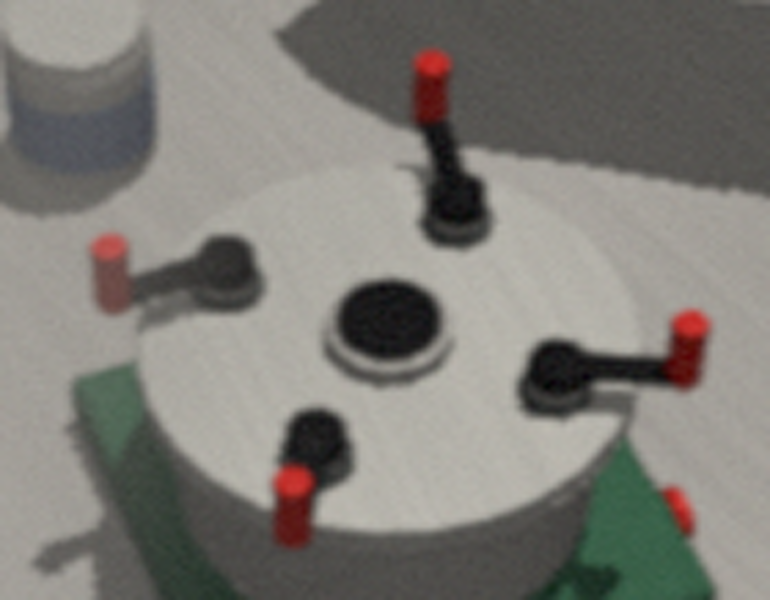

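Request:
carry_out([
  [[0.027, -0.026, -0.006], [0, 0, 0], 0.62],
  [[0.027, -0.026, -0.006], [0, 0, 0], 0.62],
  [[0.027, -0.026, -0.006], [0, 0, 0], 0.62],
  [[0.027, -0.026, -0.006], [0, 0, 0], 0.62],
  [[0.027, -0.026, -0.006], [0, 0, 0], 0.62],
  [[0.027, -0.026, -0.006], [0, 0, 0], 0.62],
  [[0.027, -0.026, -0.006], [0, 0, 0], 0.62],
  [[0.027, -0.026, -0.006], [0, 0, 0], 0.62],
  [[0.027, -0.026, 0], [0, 0, 0], 0.62],
  [[0.027, -0.026, 0], [0, 0, 0], 0.62],
  [[0.027, -0.026, 0], [0, 0, 0], 0.62],
  [[0.027, -0.026, 0], [0, 0, 0], 0.62],
])

```text
t: 1.15
ee_pos: [395.1, -215.5, 250.4]
orientation: [3.114, 0.414, 0.0]
ft_force: [-0.0, -1.4, -0.3]
width: 33.4
```

Request:
carry_out([
  [[0.027, -0.026, 0], [0, 0, 0], 0.62],
  [[0.027, -0.026, 0], [0, 0, 0], 0.62],
  [[0.027, -0.026, 0], [0, 0, 0], 0.62],
  [[0.027, -0.026, 0], [0, 0, 0], 0.62],
  [[0.027, -0.026, 0], [0, 0, 0], 0.62],
  [[0.027, -0.026, 0], [0, 0, 0], 0.62],
  [[0.027, -0.026, 0], [0, 0, 0], 0.62],
  [[0, 0, 0], [0, 0, -0.11], 0.62],
  [[0, 0, 0], [0, 0, -0.11], 0.62],
  [[0, 0, 0], [0, 0, -0.11], 0.62],
  [[0, 0, 0], [0, 0, -0.11], 0.62],
  [[0, 0, 0], [0, 0, -0.11], 0.62],
])

```text
t: 2.15
ee_pos: [529.2, 8.1, 249.9]
orientation: [-2.881, -1.253, 0.001]
ft_force: [-0.4, -0.1, -0.1]
width: 33.1
```

```bash
python3 - <<'E'
from h import *
o=readout.get_obs();c=cam('wrist'); im=imaging.get_image('wrist'); cv2.imwrite('pics/w1.png',im[:,:,::-1]); np.save('w1c.npy',np.array([np.hstack([c[1],c[2][:,None]])]))
print(o['t'],o['ee_pos'],o['orientation'],o['qpos'],o['ft_force'],o['width'],R.from_rotvec(o['orientation']).as_matrix())
for r in reds(im,(0,0,640,480)): print(r)
for z in(145,148): print(proj(c,(559.5,42.5,z)))
E
```

```text
2.15 [529.18783304   8.08211836 249.94899079] [-2.88051633e+00 -1.25315272e+00  1.03367723e-03] [-7.21532231e-03  2.26937281e-01  1.79477716e+00  4.56437314e-07
  1.12059838e+00  7.42885692e-01] [-0.40955172 -0.067889   -0.06509938] 33.13828247248363 [[ 6.81712638e-01  7.31619683e-01 -7.20141993e-04]
 [ 7.31619875e-01 -6.81712812e-01  5.60711581e-06]
 [-4.86827747e-04 -5.30692637e-04 -9.99999741e-01]]
(array([349. ,  15.5]), array([338,   0,  24,  35, 638], dtype=int32))
(array([168.8, 153.1]), array([152, 144,  35,  20, 584], dtype=int32))
(array([452.4, 172.1]), array([436, 162,  33,  22, 541], dtype=int32))
(array([310.9, 308.1]), array([303, 293,  17,  31, 433], dtype=int32))
[313.93358786 178.59729004]
[313.90929213 178.91220344]
```

View pics/w1.png

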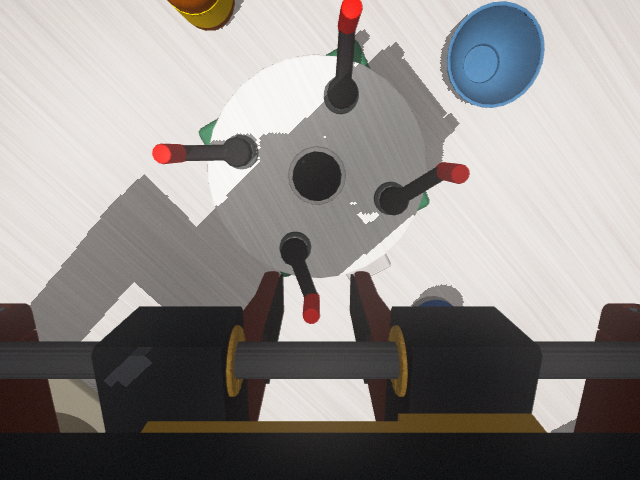

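```bash
python3 - <<'E'
from h import *
c=cam('wrist');c0=cam('top')
tops={'A':(352,7),'B':(461,174),'C':(312,316),'D':(162,153.5)}
hubs={'A':(341,91),'B':(392,198),'C':(295,247),'D':(239,150)}
topv={'A':(237,108),'B':(551,128),'C':(582,434),'D':(179,424)}
print('cap',plane(c,(317,176),148))
H={k:plane(c,v,150) for k,v in hubs.items()}
print({k:v[:2].round(1) for k,v in H.items()}, np.mean(list(H.values()),0))
for k,v in tops.items():
    x,y=topv[k];u=(230+x/5,190+y/4.2)
    p,e=tri(c,v,c0,u)
    print(k,'tri',p.round(1),round(e,1),[plane(c,v,z)[:2].round(1) for z in(170,180)],[plane(c0,u,z)[:2].round(1) for z in(170,180)])
E
```

```text
cap [562.69443171  42.61748978 148.        ]
{'A': array([619.1,  77.2]), 'B': array([595.9, -11.8]), 'C': array([508.9,  11.6]), 'D': array([531.2,  99.3])} [563.77244855  44.07096181 150.        ]
A tri [647.6 105.6 191.3] 3.6 [array([655.9, 109.8]), array([652.9, 107.9])] [array([652.1, 107. ]), array([649.1, 106.4])]
B tri [638.7 -23.3 182.1] 4.2 [array([643.9, -27.7]), array([641.4, -24.4])] [array([639.9, -23.7]), array([637.1, -23.2])]
C tri [486.3 -32.8 180.8] 2.7 [array([483. , -37.9]), array([486.6, -34.2])] [array([487.1, -32.3]), array([485.7, -31.7])]
D tri [493.3 130.2 177.9] 1.3 [array([490.9, 133. ]), array([494.2, 130.2])] [array([494.2, 130.3]), array([492.7, 129.4])]
```

Request:
carry_out([
  [[0.031, 0.005, 0.0], [0, 0, 0], 0.62],
  [[0.031, 0.005, 0], [0, 0, 0], 0.62],
  [[0.031, 0.005, 0], [0, 0, 0], 0.62],
  [[0.031, 0.005, 0.03], [0, 0, 0], 0.62],
  [[0.031, 0.005, 0.025], [0, 0, 0], 0.62],
  [[0, 0, 0], [0, 0, 0], 0.62],
])

```text
t: 2.7
ee_pos: [653.1, 105.2, 189.6]
orientation: [-2.883, -1.243, 0.01]
ft_force: [-1.6, -0.9, -1.1]
width: 33.4
```

```bash
cat > look.py <<'E'
from h import *
import sys
o=readout.get_obs();c=cam('wrist'); im=imaging.get_image('wrist'); cv2.imwrite(f'pics/{sys.argv[1]}.png',im[:,:,::-1])
print(o['t'],o['ee_pos'].round(1),o['ft_force'].round(2),o['width'].round(1))
Rm=R.from_rotvec(o['orientation']).as_matrix(); print('xang',np.degrees(np.arctan2(Rm[1,0],Rm[0,0])))
for r in reds(im,(0,0,640,480)):
    p=plane(c,r[0],172); print(r[0],r[1][4],p.round(1),'tool',(Rm.T@(p-o['ee_pos'])).round(1))
E
python3 look.py w2
```

```text
Traceback (most recent call last):
  File "look.py", line 4, in <module>
    print(o['t'],o['ee_pos'].round(1),o['ft_force'].round(2),o['width'].round(1))
                                                             ^^^^^^^^^^^^^^^^
AttributeError: 'float' object has no attribute 'round'
```

View pics/w2.png

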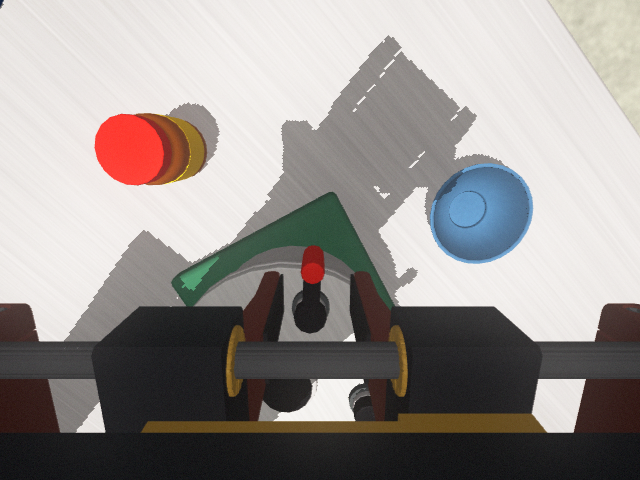

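```bash
sed -i "s/o\['width'\].round(1)/round(o['width'],1)/" look.py
python3 - <<'E'
from h import *
o=readout.get_obs();c=cam('wrist')
Rm=R.from_rotvec(o['orientation']).as_matrix(); print('xang',np.degrees(np.arctan2(Rm[1,0],Rm[0,0])),o['ft_force'],o['ee_pos'])
for uv,z in (((313,272),180),((310,312),150)):
    p=plane(c,uv,z); print(p.round(1),'tool',(Rm.T@(p-o['ee_pos'])).round(1))
E
```

```text
xang 46.662868968473944 [-0.43473773  0.64842713 -0.72084816] [651.9956889  103.83341671 191.90461522]
[650.1 103.8 180. ] tool [-1.3 -1.3 11.9]
[619.8  75.5 150. ] tool [-42.5  -3.8  42.1]
```

Request:
carry_out([
  [[0, 0, 0.018], [0, 0, 0], 0.62],
  [[0, 0, 0.017], [0, 0, 0], 0.62],
  [[0, 0.004, 0], [0, 0, 0], 0.62],
  [[0, 0.004, 0], [0, 0, 0], 0.62],
  [[0, 0, 0], [0, 0, 0], 0.62],
])

```text
t: 3.17
ee_pos: [659.3, 96.3, 163.1]
orientation: [2.885, 1.242, 0.002]
ft_force: [-1.2, 0.9, 0.1]
width: 33.3
```

Request:
carry_out([
  [[-0.001, 0.004, 0.003], [0, 0, 0.09], 0.62],
  [[-0.001, 0.004, 0], [0, 0, 0.09], 0.62],
  [[0, 0, 0], [0, 0, 0], 0.62],
])

```text
t: 3.42
ee_pos: [663.7, 89.4, 160.4]
orientation: [2.986, 0.974, 0.003]
ft_force: [-0.6, 0.2, 0.4]
width: 33.5
```

```bash
cat > f.py <<'E'
from h import *
o=readout.get_obs();Rm=R.from_rotvec(o['orientation']).as_matrix()
print(round(o['t'],2),o['ee_pos'].round(1),'xang',np.degrees(np.arctan2(Rm[1,0],Rm[0,0])).round(1),'ftool',(Rm.T@o['ft_force']).round(2),'mom',o['moment'].round(2))
E
python3 f.py; python3 f.py
```

```text
3.42 [663.7  89.4 160.4] xang 36.1 ftool [-0.36 -0.49 -0.41] mom [0.07 0.12 0.  ]
3.42 [663.7  89.4 160.4] xang 36.1 ftool [-0.36 -0.49 -0.41] mom [0.07 0.12 0.  ]
```

```bash
python3 look.py w3
```

```text
3.4167 [663.7  89.4 160.4] [-0.58  0.18  0.41] 33.5
xang 36.120603307866176
[ 75.1 188.3] 5277 [635.4 214.7 172. ] tool [  51.  -117.9  -11.7]
[298.  281.9] 1068 [659.9  97.8 172. ] tool [  1.9  -9.  -11.6]
```

View pics/w3.png

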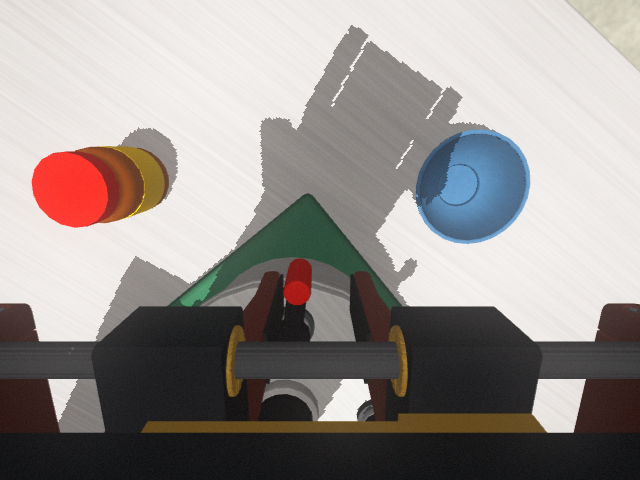

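Request:
carry_out([
  [[-0.0007, 0.003, 0], [0, 0, 0.067], 0.62],
  [[0, 0, 0], [0, 0, 0], 0.62],
])

```text
t: 3.63
ee_pos: [664.6, 87.1, 159.7]
orientation: [3.016, 0.88, 0.003]
ft_force: [0.2, 1.0, 0.2]
width: 33.3
```

```bash
python3 f.py
```

```text
3.63 [664.6  87.1 159.7] xang 32.5 ftool [ 0.68 -0.76 -0.15] mom [ 0.15  0.12 -0.02]
```

Request:
carry_out([
  [[-0.0007, 0.0025, 0], [0, 0, 0.056], 0.62],
  [[0, 0, 0], [0, 0, 0], 0.62],
])

```text
t: 3.8
ee_pos: [665.3, 84.8, 159.4]
orientation: [3.039, 0.797, 0.002]
ft_force: [-0.4, 0.5, 1.7]
width: 33.3
```

```bash
python3 f.py
```

```text
3.8 [665.3  84.8 159.4] xang 29.4 ftool [-0.15 -0.61 -1.68] mom [0.16 0.05 0.03]
```

Request:
carry_out([
  [[-0.0007, 0.0025, 0], [0, 0, 0.056], 0.62],
  [[0, 0, 0], [0, 0, 0], 0.62],
])

```text
t: 3.97
ee_pos: [665.8, 82.3, 159.1]
orientation: [3.06, 0.712, 0.002]
ft_force: [-0.5, -0.0, 0.6]
width: 33.4
```

Request:
carry_out([
  [[-0.0007, 0.0025, 0], [0, 0, 0.056], 0.62],
  [[0, 0, 0], [0, 0, 0], 0.62],
])

```text
t: 4.13
ee_pos: [666.1, 79.9, 158.9]
orientation: [-3.078, -0.626, -0.001]
ft_force: [-0.5, 2.2, 1.9]
width: 33.3
```

Request:
carry_out([
  [[-0.0007, 0.0025, 0], [0, 0, 0.056], 0.62],
  [[0, 0, 0], [0, 0, 0], 0.62],
])

```text
t: 4.3
ee_pos: [665.9, 78.3, 158.8]
orientation: [-3.093, -0.539, 0.0]
ft_force: [-1.6, 4.9, 3.2]
width: 33.5
```

Request:
carry_out([
  [[0, 0, 0], [0, 0, 0], 0.62],
])

```text
t: 4.38
ee_pos: [665.9, 78.4, 158.8]
orientation: [-3.092, -0.544, 0.0]
ft_force: [-2.5, 5.2, 2.8]
width: 33.7
```

Request:
carry_out([
  [[-0.0003, 0.0015, 0], [0, 0, 0.03], 0.62],
  [[0, 0, 0], [0, 0, 0], 0.62],
])

```text
t: 4.55
ee_pos: [665.9, 77.2, 158.7]
orientation: [-3.1, -0.495, 0.001]
ft_force: [-2.9, 6.9, 1.9]
width: 33.5
```

```bash
python3 f.py
```

```text
4.55 [665.9  77.2 158.7] xang 18.2 ftool [-0.61 -7.49 -1.87] mom [1.18 0.61 0.01]
```

Request:
carry_out([
  [[0, -0.009, 0], [0, 0, 0], 0.62],
  [[0, 0, -0.024], [0, 0, 0], 0.62],
  [[0, 0, -0.024], [0, 0, 0], 0.62],
  [[-0.0345, 0.0095, 0], [0, 0, 0], 0.62],
  [[-0.0345, 0.0095, 0], [0, 0, 0], 0.62],
  [[-0.0345, 0.0095, 0], [0, 0, 0], 0.62],
  [[-0.0345, 0.0095, 0], [0, 0, 0], 0.62],
  [[-0.0345, 0.0095, 0], [0, 0, 0], 0.62],
  [[-0.0345, 0.0095, 0], [0, 0, 0], 0.62],
])

```text
t: 5.3
ee_pos: [483.1, -34.5, 206.6]
orientation: [3.101, 0.497, 0.001]
ft_force: [1.0, -0.2, 0.1]
width: 33.2
```

Request:
carry_out([
  [[0, 0, 0], [0, 0, -0.105], 0.62],
  [[0, 0, 0], [0, 0, -0.105], 0.62],
  [[0, 0, 0], [0, 0, -0.105], 0.62],
  [[0, 0, 0], [0, 0, -0.105], 0.62],
  [[0, 0, 0], [0, 0, -0.105], 0.62],
  [[0, 0, 0], [0, 0, -0.105], 0.62],
  [[0, 0, 0], [0, 0, -0.105], 0.62],
  [[0, 0, 0], [0, 0, -0.105], 0.62],
  [[0, 0, 0], [0, 0, 0], 0.62],
])

```text
t: 6.05
ee_pos: [484.6, -33.9, 206.7]
orientation: [2.626, 1.722, 0.001]
ft_force: [0.1, -0.1, -0.6]
width: 33.4
```

```bash
python3 look.py w4
```

```text
6.05 [484.6 -33.9 206.7] [ 0.06 -0.13 -0.61] 33.4
xang 66.50606979414779
[222.2   6. ] 278 [495.6 119.8 172. ] tool [145.3 -51.2  34.6]
[240.1  71.2] 23 [489.9  86.4 172. ] tool [112.5 -43.2  34.6]
[542.  144.5] 1087 [639.2 -22.6 172. ] tool [ 72.  137.2  34.8]
[317.3 253. ] 558 [487.2 -31.4 172. ] tool [ 3.4  1.3 34.7]
```

View pics/w4.png

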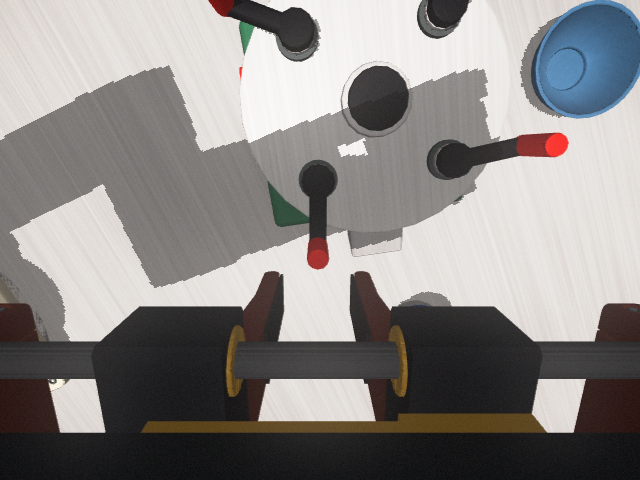

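Request:
carry_out([
  [[0, 0, 0.024], [0, 0, 0], 0.62],
  [[0, 0, 0.023], [0, 0, 0], 0.62],
  [[0, -0.004, 0], [0, 0, 0], 0.62],
  [[0, -0.004, 0], [0, 0, 0], 0.62],
  [[0, 0, 0], [0, 0, 0], 0.62],
])

```text
t: 6.52
ee_pos: [476.7, -30.4, 160.2]
orientation: [2.633, 1.713, -0.0]
ft_force: [0.1, -0.2, 0.2]
width: 33.4
```

Request:
carry_out([
  [[0.001, -0.004, 0], [0, 0, 0.09], 0.62],
  [[0.001, -0.004, 0], [0, 0, 0.09], 0.62],
  [[0, 0, 0], [0, 0, 0], 0.62],
])

```text
t: 6.77
ee_pos: [471.6, -25.2, 161.0]
orientation: [2.777, 1.465, 0.004]
ft_force: [0.7, -0.7, -1.0]
width: 33.5
```

```bash
python3 look.py w5
```

```text
6.7667 [471.6 -25.2 161. ] [ 0.66 -0.73 -0.95] 33.5
xang 55.60834505020777
[174.3   4.7] 210 [494.6 116.7 172. ] tool [130.1 -61.1 -11. ]
[607.3  88.7] 2008 [637.3 -21.7 172. ] tool [ 96.5 134.8 -10.6]
[334.8 279.1] 962 [481.9 -28.6 172. ] tool [  3.   10.4 -11. ]
```

Request:
carry_out([
  [[0.0007, -0.0035, 0], [0, 0, 0.08], 0.62],
  [[0, 0, 0], [0, 0, 0], 0.62],
])

```text
t: 6.98
ee_pos: [469.1, -22.8, 160.5]
orientation: [2.832, 1.357, 0.003]
ft_force: [0.6, -0.5, 0.2]
width: 33.4
```

Request:
carry_out([
  [[0.0007, -0.0025, 0], [0, 0, 0.056], 0.62],
  [[0, 0, 0], [0, 0, 0], 0.62],
])

```text
t: 7.15
ee_pos: [467.5, -20.8, 160.3]
orientation: [2.868, 1.28, 0.002]
ft_force: [1.3, -1.6, 0.8]
width: 33.5
```

Request:
carry_out([
  [[0.0007, -0.0025, 0], [0, 0, 0.056], 0.62],
  [[0, 0, 0], [0, 0, 0], 0.62],
])

```text
t: 7.32
ee_pos: [465.9, -18.6, 160.0]
orientation: [2.903, 1.2, 0.001]
ft_force: [0.7, -0.8, 0.3]
width: 33.5
```

Request:
carry_out([
  [[0.0007, -0.0025, 0], [0, 0, 0.056], 0.62],
  [[0, 0, 0], [0, 0, 0], 0.62],
])

```text
t: 7.48
ee_pos: [464.4, -16.3, 159.8]
orientation: [2.936, 1.118, 0.001]
ft_force: [0.6, -0.9, 1.3]
width: 33.5
```

Request:
carry_out([
  [[0.0007, -0.0025, 0], [0, 0, 0.056], 0.62],
  [[0, 0, 0], [0, 0, 0], 0.62],
])

```text
t: 7.65
ee_pos: [463.1, -13.9, 159.6]
orientation: [2.966, 1.036, 0.0]
ft_force: [0.2, -1.0, 1.3]
width: 33.3
```

Request:
carry_out([
  [[0.0007, -0.0025, 0], [0, 0, 0.056], 0.62],
  [[0, 0, 0], [0, 0, 0], 0.62],
])

```text
t: 7.82
ee_pos: [462.0, -11.5, 159.5]
orientation: [-2.994, -0.953, 0.0]
ft_force: [0.5, -1.1, 1.4]
width: 33.6
```

Request:
carry_out([
  [[0.0007, -0.0025, 0], [0, 0, 0.056], 0.62],
  [[0, 0, 0], [0, 0, 0], 0.62],
])

```text
t: 7.98
ee_pos: [461.0, -9.1, 159.5]
orientation: [-3.019, -0.868, 0.001]
ft_force: [-0.3, -0.4, 1.7]
width: 33.6
```

Request:
carry_out([
  [[0.0007, -0.0025, 0], [0, 0, 0.056], 0.62],
  [[0, 0, 0], [0, 0, 0], 0.62],
])

```text
t: 8.15
ee_pos: [460.3, -6.6, 159.4]
orientation: [-3.042, -0.784, 0.001]
ft_force: [0.0, -2.2, 0.8]
width: 33.2
```

Request:
carry_out([
  [[0.0007, -0.0025, 0], [0, 0, 0.056], 0.62],
  [[0, 0, 0], [0, 0, 0], 0.62],
])

```text
t: 8.32
ee_pos: [459.6, -4.1, 159.4]
orientation: [-3.063, -0.698, 0.001]
ft_force: [-0.5, -1.2, 0.7]
width: 33.6
```

Request:
carry_out([
  [[0.0007, -0.0025, 0], [0, 0, 0.056], 0.62],
  [[0, 0, 0], [0, 0, 0], 0.62],
])

```text
t: 8.48
ee_pos: [459.2, -1.5, 159.4]
orientation: [-3.081, -0.612, 0.001]
ft_force: [-0.6, -0.9, 0.5]
width: 33.7
```

Request:
carry_out([
  [[0.0007, -0.0025, 0], [0, 0, 0.056], 0.62],
  [[0, 0, 0], [0, 0, 0], 0.62],
])

```text
t: 8.65
ee_pos: [458.9, 1.0, 159.4]
orientation: [3.097, 0.526, -0.001]
ft_force: [-0.4, -2.4, 0.3]
width: 33.6
```

Request:
carry_out([
  [[0.0005, -0.0015, 0], [0, 0, 0.034], 0.62],
  [[0, 0, 0], [0, 0, 0], 0.62],
])

```text
t: 8.82
ee_pos: [459.2, 2.0, 159.5]
orientation: [3.104, 0.475, -0.0]
ft_force: [-0.8, -6.1, 0.6]
width: 33.8
```

```bash
python3 look.py w6; python3 f.py
```

```text
8.8167 [459.2   2.  159.5] [-0.79 -6.07  0.56] 33.8
xang 17.411048948581165
[ 81.2 141.9] 1884 [495.9 129.4 172. ] tool [  73.1 -110.5  -12.6]
[336.5 283.3] 983 [464.1  -8.2 172. ] tool [  1.6  11.2 -12.5]
8.87 [459.2   2.  159.5] xang 17.5 ftool [-1.21  5.03 -0.09] mom [-0.98  0.04 -0.07]
```

View pics/w6.png

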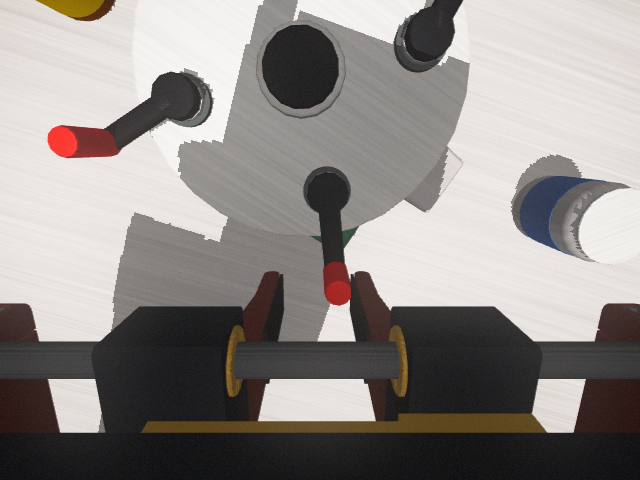

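Request:
carry_out([
  [[0.0003, -0.0015, 0], [0, 0, 0.03], 0.62],
  [[0, 0, 0], [0, 0, 0], 0.62],
])

```text
t: 9.03
ee_pos: [459.2, 3.1, 159.6]
orientation: [3.11, 0.429, 0.0]
ft_force: [1.0, -7.5, 1.3]
width: 33.6
```

```bash
python3 f.py
```

```text
9.03 [459.2   3.1 159.6] xang 15.7 ftool [-1.11  7.51 -1.31] mom [-1.42 -0.05 -0.02]
```

Request:
carry_out([
  [[0, 0.009, 0], [0, 0, 0], 0.62],
  [[0, 0, -0.024], [0, 0, 0], 0.62],
  [[0, 0, -0.024], [0, 0, 0], 0.62],
  [[0.0333, 0.0135, 0], [0, 0, 0], 0.62],
  [[0.0333, 0.0135, 0], [0, 0, 0], 0.62],
  [[0.0333, 0.0135, 0], [0, 0, 0], 0.62],
  [[0.0333, 0.0135, 0], [0, 0, 0], 0.62],
  [[0.0333, 0.0135, 0], [0, 0, 0], 0.62],
  [[0, 0, 0], [0, 0, -0.121], 0.62],
  [[0, 0, 0], [0, 0, -0.121], 0.62],
  [[0, 0, 0], [0, 0, -0.121], 0.62],
  [[0, 0, 0], [0, 0, -0.121], 0.62],
])

```text
t: 10.03
ee_pos: [639.9, -25.5, 206.8]
orientation: [-2.914, -1.17, 0.001]
ft_force: [0.0, 0.2, -0.2]
width: 33.5
```

Request:
carry_out([
  [[0, 0, 0], [0, 0, -0.121], 0.62],
  [[0, 0, 0], [0, 0, -0.121], 0.62],
  [[0, 0, 0], [0, 0, -0.121], 0.62],
  [[0, 0, 0], [0, 0, -0.121], 0.62],
  [[0, 0, 0], [0, 0, -0.121], 0.62],
  [[0, 0, 0], [0, 0, -0.121], 0.62],
  [[0, 0, 0], [0, 0, -0.121], 0.62],
  [[0, 0, 0], [0, 0, -0.121], 0.62],
  [[0, 0, 0], [0, 0, -0.121], 0.62],
  [[0, 0, 0], [0, 0, -0.121], 0.62],
  [[0, 0, 0], [0, 0, -0.121], 0.62],
  [[0, 0, 0], [0, 0, -0.121], 0.62],
])

```text
t: 11.03
ee_pos: [639.7, -25.4, 207.1]
orientation: [-1.403, -2.81, -0.001]
ft_force: [0.3, 1.2, -0.5]
width: 33.0
```

Request:
carry_out([
  [[0, 0, 0], [0, 0, -0.121], 0.62],
  [[0, 0, 0], [0, 0, -0.121], 0.62],
  [[0, 0, 0], [0, 0, -0.121], 0.62],
  [[0, 0, 0], [0, 0, -0.121], 0.62],
  [[0, 0, 0], [0, 0, -0.121], 0.62],
  [[0, 0, 0], [0, 0, -0.121], 0.62],
  [[0, 0, 0], [0, 0, 0], 0.62],
])

```text
t: 11.62
ee_pos: [639.7, -25.5, 207.2]
orientation: [-0.317, -3.125, -0.001]
ft_force: [-0.3, -0.1, -0.3]
width: 33.5
```

```bash
python3 look.py w7
```

```text
11.6167 [639.7 -25.5 207.2] [-0.31 -0.13 -0.33] 33.5
xang 168.41003119910943
[623.9 114.2] 1958 [589.1 170.9 172. ] tool [ 89.  182.2  35.3]
[320.4 255.9] 578 [639.4 -23.  172. ] tool [ 0.8  2.4 35.2]
[490.7 256.5] 841 [662.3  86.9 172. ] tool [  0.5 114.6  35.2]
[625.9 304.8] 12 [715.6 175.  172. ] tool [-34.1 211.6  35.3]
[636.1 306.5] 16 [718.3 181.9 172. ] tool [-35.4 218.9  35.3]
```

View pics/w7.png

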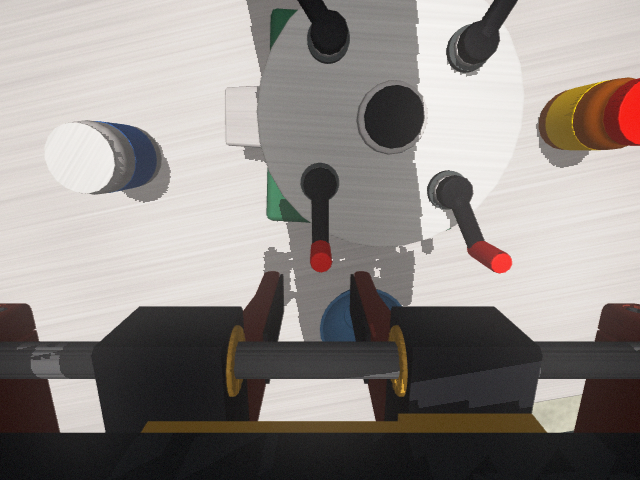

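Request:
carry_out([
  [[0, 0, 0.024], [0, 0, 0], 0.62],
  [[0, 0, 0.023], [0, 0, 0], 0.62],
  [[0, -0.004, 0], [0, 0, 0], 0.62],
  [[0, -0.0035, 0], [0, 0, 0], 0.62],
  [[0.001, -0.004, 0], [0, 0, 0.09], 0.62],
  [[0.001, -0.004, 0], [0, 0, 0.09], 0.62],
  [[0, 0, 0], [0, 0, 0], 0.62],
])

```text
t: 12.25
ee_pos: [634.9, -40.4, 162.0]
orientation: [0.615, 3.079, 0.001]
ft_force: [1.3, 0.2, 0.2]
width: 33.3
```

```bash
python3 look.py w8
```

```text
12.25 [634.9 -40.4 162. ] [1.31 0.15 0.16] 33.3
xang 157.3921294826174
[564.8 239.9] 1663 [662.2  86.9 172. ] tool [ 23.7 128.   -9.9]
[334.8 279.9] 972 [637.1 -30.9 172. ] tool [  1.6   9.6 -10. ]
[  3.3 305.1] 15 [ 581.6 -202.5  172. ] tool [ -13.1 -170.1  -10.1]
[625.7 305.3] 21 [711.5 109.6 172. ] tool [-13.1 168.   -9.8]
```

Request:
carry_out([
  [[0.0007, -0.0035, 0.002], [0, 0, 0.08], 0.62],
  [[0, 0, 0], [0, 0, 0], 0.62],
])

```text
t: 12.47
ee_pos: [633.1, -43.0, 159.7]
orientation: [0.732, 3.053, 0.001]
ft_force: [1.1, 0.5, 0.9]
width: 33.5
```

Request:
carry_out([
  [[0.0007, -0.0025, 0], [0, 0, 0.056], 0.62],
  [[0, 0, 0], [0, 0, 0], 0.62],
])

```text
t: 12.63
ee_pos: [631.4, -44.7, 159.6]
orientation: [0.814, 3.032, 0.001]
ft_force: [1.8, 0.1, 0.9]
width: 33.5
```

Request:
carry_out([
  [[0.0007, -0.0025, 0], [0, 0, 0.056], 0.62],
  [[0, 0, 0], [0, 0, 0], 0.62],
])

```text
t: 12.8
ee_pos: [629.4, -46.5, 159.3]
orientation: [0.898, 3.009, 0.001]
ft_force: [1.1, 1.5, 1.5]
width: 33.5
```

Request:
carry_out([
  [[0.0007, -0.0025, 0], [0, 0, 0.056], 0.62],
  [[0, 0, 0], [0, 0, 0], 0.62],
])

```text
t: 12.97
ee_pos: [627.2, -48.2, 159.0]
orientation: [0.982, 2.983, 0.0]
ft_force: [1.2, 0.4, 0.5]
width: 33.1
```

Request:
carry_out([
  [[0.0007, -0.0025, 0], [0, 0, 0.056], 0.62],
  [[0, 0, 0], [0, 0, 0], 0.62],
])

```text
t: 13.13
ee_pos: [624.9, -49.8, 158.8]
orientation: [1.065, 2.955, 0.0]
ft_force: [0.6, 1.2, 0.5]
width: 33.6
```

Request:
carry_out([
  [[0.0007, -0.0025, 0], [0, 0, 0.056], 0.62],
  [[0, 0, 0], [0, 0, 0], 0.62],
])

```text
t: 13.3
ee_pos: [622.7, -51.3, 158.7]
orientation: [1.147, 2.924, 0.0]
ft_force: [1.7, 0.9, 0.8]
width: 33.6
```

Request:
carry_out([
  [[0.0007, -0.0025, 0], [0, 0, 0.056], 0.62],
  [[0, 0, 0], [0, 0, 0], 0.62],
])

```text
t: 13.47
ee_pos: [620.4, -52.6, 158.6]
orientation: [1.229, 2.891, -0.0]
ft_force: [1.9, 0.6, 0.8]
width: 33.3
```

Request:
carry_out([
  [[0.0007, -0.0025, 0], [0, 0, 0.056], 0.62],
  [[0, 0, 0], [0, 0, 0], 0.62],
])

```text
t: 13.63
ee_pos: [618.1, -53.8, 158.5]
orientation: [1.309, 2.856, -0.0]
ft_force: [0.1, 0.4, 0.7]
width: 33.7
```

Request:
carry_out([
  [[0.0007, -0.0025, 0], [0, 0, 0.056], 0.62],
  [[0, 0, 0], [0, 0, 0], 0.62],
])

```text
t: 13.8
ee_pos: [615.7, -54.9, 158.5]
orientation: [1.388, 2.818, -0.0]
ft_force: [1.5, -0.5, 1.0]
width: 33.5
```

Request:
carry_out([
  [[0.0007, -0.0025, 0], [0, 0, 0.056], 0.62],
  [[0, 0, 0], [0, 0, 0], 0.62],
])

```text
t: 13.97
ee_pos: [613.2, -55.9, 158.5]
orientation: [-1.467, -2.778, 0.0]
ft_force: [1.8, -0.6, 0.6]
width: 33.5
```

Request:
carry_out([
  [[0.0007, -0.0025, 0], [0, 0, 0.056], 0.62],
  [[0, 0, 0], [0, 0, 0], 0.62],
])

```text
t: 14.13
ee_pos: [610.7, -56.7, 158.4]
orientation: [-1.544, -2.736, 0.0]
ft_force: [1.8, -0.2, 0.1]
width: 33.7
```

Request:
carry_out([
  [[0.0005, -0.0015, 0], [0, 0, 0.034], 0.62],
  [[0, 0, 0], [0, 0, 0], 0.62],
])

```text
t: 14.3
ee_pos: [609.4, -57.0, 158.5]
orientation: [1.589, 2.71, -0.0]
ft_force: [1.3, 0.3, -0.3]
width: 33.5
```

```bash
python3 look.py w9;python3 f.py
```

```text
14.3 [609.4 -57.  158.5] [ 1.31  0.35 -0.33] 33.5
xang 119.22508625698502
[81.6 43.5] 2289 [464.1  -8.  172. ] tool [ 113.7 -102.9  -13.5]
[575.7  77.8] 2292 [662.6  87.3 172. ] tool [100.  116.8 -13.5]
[335.3 286.5] 1020 [618.7 -52.7 172. ] tool [ -0.7  10.2 -13.5]
14.35 [609.5 -57.  158.5] xang 119.3 ftool [-0.64  1.9  -0.61] mom [-0.12 -0.44 -0.03]
```

View pics/w9.png

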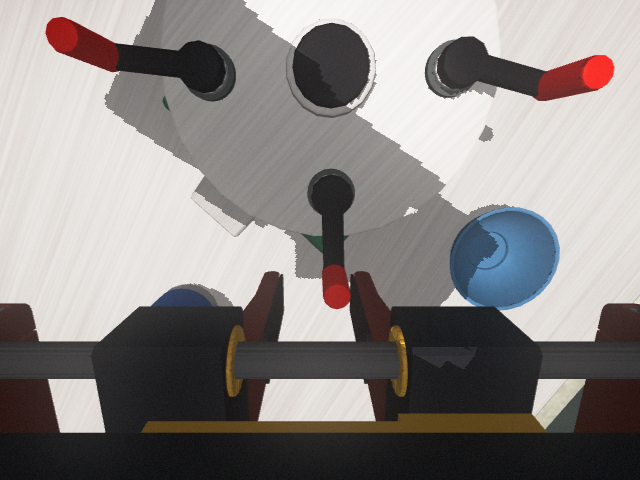

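Pin still against the pad at (336,287), loose at ~1.9 N. Continue.

Request:
carry_out([
  [[0.0004, -0.0015, 0], [0, 0, 0.034], 0.62],
  [[0, 0, 0], [0, 0, 0], 0.62],
])

```text
t: 14.52
ee_pos: [608.6, -57.0, 158.7]
orientation: [1.636, 2.681, 0.002]
ft_force: [4.2, 2.9, -1.1]
width: 33.4
```

Request:
carry_out([
  [[0.0003, -0.0015, 0], [0, 0, 0.03], 0.62],
  [[0, 0, 0], [0, 0, 0], 0.62],
])

```text
t: 14.68
ee_pos: [607.6, -57.1, 158.7]
orientation: [1.676, 2.655, 0.003]
ft_force: [5.8, 3.3, -2.4]
width: 33.7
```

```bash
python3 f.py
```

```text
14.68 [607.6 -57.1 158.7] xang 115.5 ftool [0.49 6.64 2.45] mom [ 0.63 -1.17  0.04]
```

Request:
carry_out([
  [[0.0002, -0.001, 0], [0, 0, 0.02], 0.62],
  [[0, 0, 0], [0, 0, 0], 0.62],
])

```text
t: 14.85
ee_pos: [606.8, -57.2, 158.8]
orientation: [1.701, 2.639, 0.004]
ft_force: [7.1, 3.5, -1.6]
width: 33.3
```

```bash
python3 f.py
```

```text
14.85 [606.8 -57.2 158.8] xang 114.4 ftool [0.27 7.9  1.61] mom [ 0.69 -1.15  0.06]
```

Request:
carry_out([
  [[0, 0.009, 0], [0, 0, 0], 0.62],
  [[0, 0, -0.024], [0, 0, 0], 0.62],
  [[0, 0, -0.024], [0, 0, 0], 0.62],
  [[0.0363, -0.005, 0], [0, 0, 0], 0.62],
  [[0.0363, -0.005, 0], [0, 0, 0], 0.62],
  [[0.0363, -0.005, 0], [0, 0, 0], 0.62],
  [[0.0363, -0.005, 0], [0, 0, 0], 0.62],
  [[0.0363, -0.005, 0], [0, 0, 0], 0.62],
  [[0.0363, -0.005, 0], [0, 0, 0], 0.62],
  [[0, 0, 0], [0, 0, -0.11], 0.62],
  [[0, 0, 0], [0, 0, -0.11], 0.62],
  [[0, 0, 0], [0, 0, -0.11], 0.62],
])

```text
t: 15.85
ee_pos: [495.9, 132.7, 206.4]
orientation: [-1.234, -2.888, 0.002]
ft_force: [0.2, 0.2, 0.9]
width: 33.6
```

Request:
carry_out([
  [[0, 0, 0], [0, 0, -0.11], 0.62],
  [[0, 0, 0], [0, 0, 0], 0.62],
])

```text
t: 16.02
ee_pos: [496.3, 132.0, 206.3]
orientation: [-1.078, -2.949, 0.002]
ft_force: [0.6, -0.1, 0.0]
width: 33.1
```

```bash
python3 look.py w10
```

```text
16.0167 [496.3 132.  206.3] [ 0.61 -0.09  0.01] 33.1
xang 139.83012596966776
[496.5 228.2] 3322 [555.7 233.  172. ] tool [ 19.8 115.6  34.1]
[294.1 207.8] 169 [462.  142.4 172. ] tool [ 32.8 -14.1  34.3]
[313.7 257.6] 625 [495.2 130.5 172. ] tool [-0.2 -1.7 34.3]
[628.1 305.5] 34 [659.3 272.2 172. ] tool [-34.1 212.3  33.9]
```

View pics/w10.png

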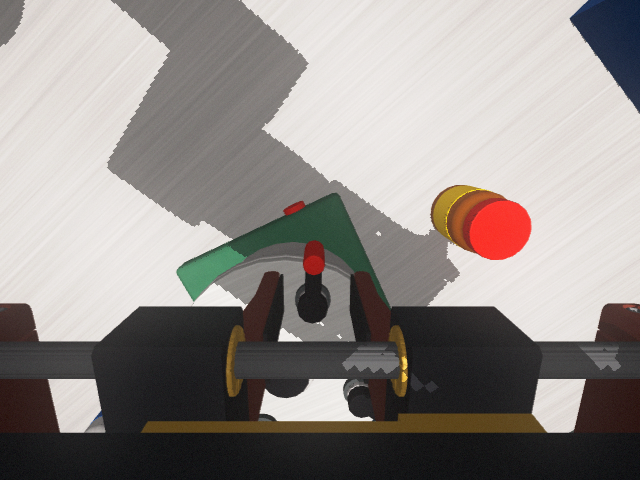

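Request:
carry_out([
  [[0, 0, 0.024], [0, 0, 0], 0.62],
  [[0, 0, 0.023], [0, 0, 0], 0.62],
  [[0, 0.004, 0], [0, 0, 0], 0.62],
  [[0, 0.004, 0], [0, 0, 0], 0.62],
  [[-0.001, 0.004, 0], [0, 0, 0.09], 0.62],
  [[-0.001, 0.004, 0], [0, 0, 0.09], 0.62],
  [[0, 0, 0], [0, 0, 0], 0.62],
])

```text
t: 16.65
ee_pos: [510.0, 143.0, 160.7]
orientation: [1.355, 2.834, 0.001]
ft_force: [-0.3, 0.7, -0.2]
width: 33.3
```

```bash
python3 look.py w11
```

```text
16.65 [510.  143.  160.7] [-0.31  0.73 -0.16] 33.3
xang 128.90036828851723
[504.4 201.8] 4879 [555.6 235.8 172. ] tool [ 43.6  93.7 -11.3]
[271.  220.5] 200 [470.9 155.3 172. ] tool [ 34.1 -22.8 -11.4]
[298.  283.3] 1074 [502.5 137.1 172. ] tool [  0.2  -9.6 -11.3]
[625.1 305.7] 18 [647.9 237.9 172. ] tool [-12.7 166.8 -11.2]
[635.5 306.2] 19 [652.5 241.2 172. ] tool [-13.  172.5 -11.2]
[ 92.2 422. ] 502 [461.8  -9.2 172. ] tool [ -88.1 -133.1  -11.4]
```

Request:
carry_out([
  [[-0.0007, 0.0035, 0], [0, 0, 0.08], 0.62],
  [[0, 0, 0], [0, 0, 0], 0.62],
])

```text
t: 16.87
ee_pos: [512.8, 144.4, 160.5]
orientation: [1.462, 2.78, 0.001]
ft_force: [-0.0, 0.6, 0.4]
width: 33.1
```

Request:
carry_out([
  [[-0.0007, 0.0025, 0], [0, 0, 0.056], 0.62],
  [[0, 0, 0], [0, 0, 0], 0.62],
])

```text
t: 17.03
ee_pos: [515.0, 145.1, 160.2]
orientation: [1.537, 2.739, 0.001]
ft_force: [-1.5, -0.8, 1.5]
width: 33.5
```

Request:
carry_out([
  [[-0.0007, 0.0025, 0], [0, 0, 0.056], 0.62],
  [[0, 0, 0], [0, 0, 0], 0.62],
])

```text
t: 17.2
ee_pos: [517.3, 145.8, 160.0]
orientation: [1.613, 2.696, 0.001]
ft_force: [-1.5, 0.4, 1.4]
width: 33.4
```

Request:
carry_out([
  [[-0.0007, 0.0025, 0], [0, 0, 0.056], 0.62],
  [[0, 0, 0], [0, 0, 0], 0.62],
])

```text
t: 17.37
ee_pos: [519.5, 146.2, 159.8]
orientation: [-1.687, -2.65, 0.0]
ft_force: [-1.6, -0.5, 1.2]
width: 33.1
```

Request:
carry_out([
  [[-0.0007, 0.0025, 0], [0, 0, 0.056], 0.62],
  [[0, 0, 0], [0, 0, 0], 0.62],
])

```text
t: 17.53
ee_pos: [520.6, 146.1, 159.3]
orientation: [-1.759, -2.6, 0.004]
ft_force: [-4.6, -1.9, 3.9]
width: 33.4
```

Request:
carry_out([
  [[-0.0003, 0.0015, 0], [0, 0, 0.03], 0.62],
  [[0, 0, 0], [0, 0, 0], 0.62],
])

```text
t: 17.7
ee_pos: [521.5, 146.2, 159.2]
orientation: [-1.796, -2.574, 0.006]
ft_force: [-5.6, -2.4, 4.6]
width: 33.7
```

```bash
python3 f.py
```

```text
17.7 [521.5 146.2 159.2] xang 110.2 ftool [-0.28 -6.14 -4.56] mom [-0.6   1.07  0.01]
```

Request:
carry_out([
  [[-0.0002, 0.0012, -0.0005], [0, 0, 0.022], 0.62],
  [[0, 0, 0], [0, 0, 0], 0.62],
])

```text
t: 17.87
ee_pos: [522.4, 146.2, 159.5]
orientation: [-1.824, -2.555, 0.007]
ft_force: [-6.9, -4.0, 3.1]
width: 33.9
```

```bash
python3 f.py
```

```text
17.87 [522.4 146.2 159.5] xang 109.0 ftool [-1.52 -7.85 -3.05] mom [-0.72  1.11 -0.  ]
```

Request:
carry_out([
  [[0, -0.009, 0], [0, 0, 0], 0.62],
  [[0, 0, -0.024], [0, 0, 0], 0.62],
  [[0, 0, -0.024], [0, 0, 0], 0.62],
  [[-0.0208, 0.024, 0], [0, 0, 0], 0.62],
  [[-0.0208, 0.024, 0], [0, 0, 0], 0.62],
  [[-0.0208, 0.024, 0], [0, 0, 0], 0.62],
  [[-0.0208, 0.024, 0], [0, 0, 0], 0.62],
  [[-0.0208, 0.024, 0], [0, 0, 0], 0.62],
  [[0, 0, 0], [0, 0, 0.12], 0.62],
  [[0, 0, 0], [0, 0, 0.12], 0.62],
  [[0, 0, 0], [0, 0, 0.12], 0.62],
  [[0, 0, 0], [0, 0, 0.12], 0.62],
])

```text
t: 18.87
ee_pos: [663.4, 84.3, 207.9]
orientation: [2.387, 2.042, 0.001]
ft_force: [-0.0, 0.3, 0.0]
width: 33.4
```

Request:
carry_out([
  [[0, 0, 0], [0, 0, 0.12], 0.62],
  [[0, 0, 0], [0, 0, 0.12], 0.62],
  [[0, 0, 0], [0, 0, 0.12], 0.62],
  [[0, 0, 0], [0, 0, 0.12], 0.62],
  [[0, 0, 0], [0, 0, 0.12], 0.62],
  [[0, 0, 0], [0, 0, 0.12], 0.62],
  [[0, 0, 0], [0, 0, 0.12], 0.62],
  [[0, 0, 0], [0, 0, 0.12], 0.62],
  [[0, 0, 0], [0, 0, 0.12], 0.62],
  [[0, 0, 0], [0, 0, 0.1], 0.62],
  [[0, 0, 0], [0, 0, 0], 0.62],
])

```text
t: 19.78
ee_pos: [663.3, 84.4, 208.2]
orientation: [-3.119, -0.372, -0.002]
ft_force: [-0.1, -0.9, -0.7]
width: 33.3
```

```bash
python3 look.py w12
```

```text
19.7833 [663.3  84.4 208.2] [-0.12 -0.88 -0.69] 33.3
xang 13.597692515547655
[116.4 258. ] 3161 [632.3 212.6 172. ] tool [  -0.  -131.8   36.2]
[311.1 256.3] 618 [663.8  87.5 172. ] tool [ 1.2 -2.9 36.2]
```

View pics/w12.png

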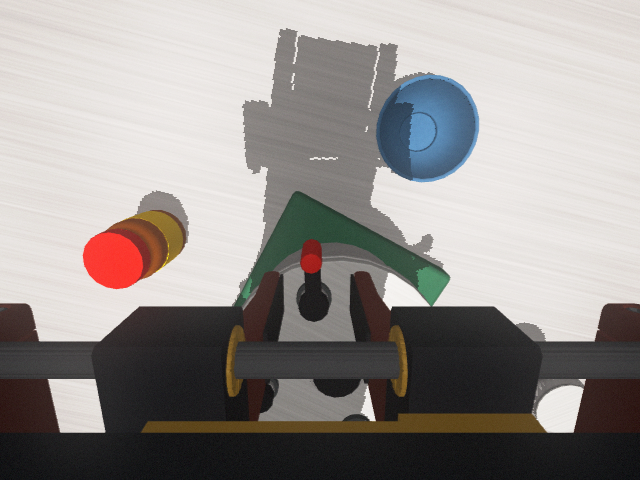

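Request:
carry_out([
  [[0, 0, 0.024], [0, 0, 0], 0.62],
  [[0, 0, 0.023], [0, 0, 0], 0.62],
  [[0, 0.004, 0], [0, 0, 0], 0.62],
  [[0, 0.003, 0], [0, 0, 0], 0.62],
  [[-0.001, 0.004, 0], [0, 0, 0.089], 0.62],
  [[-0.001, 0.004, 0], [0, 0, 0.089], 0.62],
  [[-0.001, 0.004, 0], [0, 0, 0.089], 0.62],
  [[0, 0, 0], [0, 0, 0], 0.62],
])

```text
t: 20.5
ee_pos: [663.2, 66.2, 161.6]
orientation: [-3.139, 0.05, 0.002]
ft_force: [-1.0, 6.7, -4.2]
width: 33.4
```

```bash
python3 f.py; python3 look.py w13
```

```text
20.5 [663.2  66.2 161.6] xang -1.8 ftool [-1.22 -6.62  4.21] mom [1.12 0.19 0.01]
20.5 [663.2  66.2 161.6] [-1.02  6.67 -4.19] 33.4
xang -1.839544934343589
[295.9 281.5] 1028 [665.6  76.5 172. ] tool [  2.  -10.4 -10.4]
[ 84.2 321.3] 2452 [645.8 193.9 172. ] tool [ -21.5 -127.1  -10.1]
```

Request:
carry_out([
  [[-0.001, 0.004, 0], [0, 0, 0.089], 0.62],
  [[-0.001, 0.004, 0], [0, 0, 0.089], 0.62],
  [[0, 0, 0], [0, 0, 0], 0.62],
])

```text
t: 20.8
ee_pos: [661.3, 58.7, 162.1]
orientation: [-3.121, 0.329, -0.001]
ft_force: [-0.4, 7.4, -4.8]
width: 33.3
```

```bash
python3 f.py; python3 look.py w14
```

```text
20.8 [661.3  58.7 162.1] xang -12.0 ftool [-1.9  -7.16  4.79] mom [1.2  0.14 0.03]
20.8 [661.3  58.7 162.1] [-0.37  7.41 -4.77] 33.3
xang -12.02915315711551
[295.8 282. ] 1022 [665.   68.7 172. ] tool [  1.6 -10.6  -9.8]
[530.  315.4] 1517 [619.5 -52.3 172. ] tool [-17.7 117.2 -10.2]
[ 96.6 336.8] 122 [656.1 184.8 172. ] tool [ -31.3 -122.3   -9.5]
[ 86.8 386. ] 326 [627.1 202.1 172. ] tool [ -63.3 -133.2   -9.5]
```

Request:
carry_out([
  [[-0.0005, 0.002, 0], [0, 0, 0.045], 0.62],
  [[0, 0, 0], [0, 0, 0], 0.62],
])

```text
t: 21.02
ee_pos: [660.7, 57.0, 162.2]
orientation: [-3.114, 0.395, -0.001]
ft_force: [-0.0, 8.3, -4.1]
width: 33.7
```

```bash
python3 f.py
```

```text
21.02 [660.7  57.  162.2] xang -14.5 ftool [-2.1  -8.01  4.12] mom [1.31 0.06 0.05]
```

Request:
carry_out([
  [[-0.0004, 0.0015, 0], [0, 0, 0.034], 0.62],
  [[0, 0, 0], [0, 0, 0], 0.62],
])

```text
t: 21.18
ee_pos: [660.0, 55.8, 162.2]
orientation: [-3.107, 0.447, -0.001]
ft_force: [-0.4, 6.9, -4.7]
width: 33.4
```

```bash
python3 f.py
```

```text
21.18 [660.   55.8 162.2] xang -16.4 ftool [-2.35 -6.51  4.67] mom [1.37 0.01 0.01]
```

Request:
carry_out([
  [[-0.0004, 0.0015, 0], [0, 0, 0.034], 0.62],
  [[0, 0, 0], [0, 0, 0], 0.62],
])

```text
t: 21.35
ee_pos: [659.3, 55.1, 162.3]
orientation: [-3.097, 0.499, -0.002]
ft_force: [0.1, 9.9, -4.5]
width: 33.5
```

```bash
python3 f.py
```

```text
21.35 [659.3  55.1 162.3] xang -18.3 ftool [-3.03 -9.44  4.58] mom [ 1.8  -0.15  0.01]
```

Request:
carry_out([
  [[-0.0002, 0.0012, 0], [0, 0, 0.02], 0.62],
  [[0, 0, 0], [0, 0, 0], 0.62],
])

```text
t: 21.52
ee_pos: [658.9, 54.6, 162.3]
orientation: [-3.092, 0.529, -0.002]
ft_force: [0.4, 11.9, -5.1]
width: 33.9
```

```bash
python3 f.py
```

```text
21.52 [658.9  54.6 162.3] xang -19.4 ftool [ -3.63 -11.34   5.14] mom [ 2.27 -0.1   0.04]
```

Request:
carry_out([
  [[0, 0.0012, 0], [0, 0, 0.01], 0.62],
  [[0, 0, 0], [0, 0, 0], 0.62],
])

```text
t: 21.68
ee_pos: [658.6, 54.1, 162.3]
orientation: [-3.088, 0.544, -0.002]
ft_force: [0.5, 14.7, -5.8]
width: 33.1
```

```bash
python3 f.py;python3 look.py w15
```

```text
21.68 [658.6  54.1 162.3] xang -20.0 ftool [ -4.59 -13.98   5.88] mom [ 2.59 -0.19  0.03]
21.6833 [658.6  54.1 162.3] [ 0.48 14.73 -5.8 ] 33.1
xang -19.968459354521315
[293.7 281.4] 943 [664.4  64.5 172. ] tool [  1.9 -11.8  -9.6]
[528.6 286.1] 1534 [619.4 -52.6 172. ] tool [ -0.5 113.6 -10.3]
[626.8 305.7] 19 [ 590.2 -100.1  172. ] tool [-11.7 168.3 -10.7]
[ 93.1 394.3] 308 [638.1 200.9 172. ] tool [ -69.4 -131.    -8.9]
```

Request:
carry_out([
  [[0, -0.0105, 0], [0, 0, 0], 0.62],
  [[0, 0, -0.024], [0, 0, 0], 0.62],
  [[0, 0, -0.022], [0, 0, 0], 0.62],
  [[-0.0273, 0.0217, 0], [0, 0, 0], 0.62],
  [[-0.0273, 0.0217, 0], [0, 0, 0], 0.62],
  [[-0.0273, 0.0217, 0], [0, 0, 0], 0.62],
  [[-0.0273, 0.0217, 0], [0, 0, 0], 0.62],
  [[-0.0273, 0.0217, 0], [0, 0, 0], 0.62],
  [[-0.0273, 0.0217, 0], [0, 0, 0], 0.62],
])

```text
t: 22.48
ee_pos: [462.3, -6.2, 208.6]
orientation: [-3.094, 0.544, -0.005]
ft_force: [-0.5, -0.9, -0.2]
width: 33.1
```

Request:
carry_out([
  [[0, 0, 0], [0, 0, -0.105], 0.62],
  [[0, 0, 0], [0, 0, -0.105], 0.62],
  [[0, 0, 0], [0, 0, -0.105], 0.62],
  [[0, 0, 0], [0, 0, -0.105], 0.62],
  [[0, 0, 0], [0, 0, -0.105], 0.62],
  [[0, 0, 0], [0, 0, -0.105], 0.62],
  [[0, 0, 0], [0, 0, -0.105], 0.62],
  [[0, 0, 0], [0, 0, 0], 0.62],
])

```text
t: 23.15
ee_pos: [464.0, -5.8, 208.7]
orientation: [3.081, 0.609, 0.005]
ft_force: [-0.4, -0.7, 0.4]
width: 33.6
```

```bash
python3 look.py w16
```

```text
23.15 [464.   -5.8 208.7] [-0.37 -0.68  0.38] 33.6
xang 22.354893815597883
[493.5  51.7] 1166 [617.5 -53.3 172. ] tool [123.9 102.2  37.1]
[116.3  94.9] 1104 [512.5 140.9 172. ] tool [ 100.6 -117.3   36.8]
[318.2 258.8] 562 [464.1  -7.9 172. ] tool [-0.7  1.9 36.7]
```

View pics/w16.png

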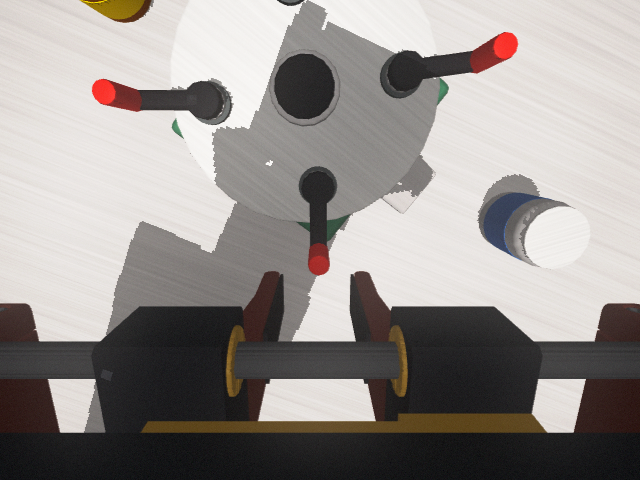

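Request:
carry_out([
  [[0, 0, 0.024], [0, 0, 0], 0.62],
  [[0, 0, 0.024], [0, 0, 0], 0.62],
  [[0, -0.004, 0], [0, 0, 0], 0.62],
  [[0, -0.0035, 0], [0, 0, 0], 0.62],
  [[0.001, -0.004, 0], [0, 0, 0.089], 0.62],
  [[0.001, -0.004, 0], [0, 0, 0.089], 0.62],
  [[0.001, -0.004, 0], [0, 0, 0.089], 0.62],
  [[0, 0, 0], [0, 0, 0], 0.62],
])

```text
t: 23.87
ee_pos: [460.1, 13.2, 160.4]
orientation: [3.134, 0.177, 0.002]
ft_force: [1.1, -8.7, -5.4]
width: 33.8
```

```bash
python3 f.py; python3 look.py w17
```

```text
23.87 [460.1  13.2 160.4] xang 6.5 ftool [0.07 8.76 5.38] mom [-1.15 -0.1   0.04]
23.8667 [460.1  13.2 160.4] [ 1.07 -8.71 -5.36] 33.8
xang 6.4822999374964105
[ 5.9 17.3] 485 [569.5 161.5 172. ] tool [ 125.5 -134.9  -11.8]
[ 62.8 156.5] 1873 [512.5 141.1 172. ] tool [  66.5 -121.1  -11.8]
[337.1 286. ] 982 [461.3   1.7 172. ] tool [ -0.1  11.5 -11.6]
```

Request:
carry_out([
  [[0.001, -0.004, 0], [0, 0, 0.089], 0.62],
  [[0.001, -0.004, 0], [0, 0, 0.089], 0.62],
  [[0, 0, 0], [0, 0, 0], 0.62],
])

```text
t: 24.17
ee_pos: [461.2, 21.2, 160.4]
orientation: [3.138, -0.102, 0.002]
ft_force: [-0.1, -7.1, -3.6]
width: 33.1
```

```bash
python3 f.py; python3 look.py w18
```

```text
24.17 [461.2  21.2 160.4] xang -3.7 ftool [0.36 7.05 3.58] mom [-1.24  0.1   0.06]
24.1667 [461.2  21.2 160.4] [-0.09 -7.07 -3.57] 33.1
xang -3.720273049563607
[ 1.  82.5] 83 [569.6 157.7 172. ] tool [  99.3 -143.2  -11.8]
[ 68.3 204.4] 1707 [512.5 140.9 172. ] tool [  43.4 -122.8  -11.8]
[337.1 285.7] 982 [460.6   9.8 172. ] tool [  0.1  11.4 -11.6]
```

Request:
carry_out([
  [[0.0005, -0.002, 0], [0, 0, 0.045], 0.62],
  [[0, 0, 0], [0, 0, 0], 0.62],
])

```text
t: 24.38
ee_pos: [461.7, 23.0, 160.4]
orientation: [3.135, -0.169, 0.001]
ft_force: [-1.4, -7.4, -3.7]
width: 33.4
```

```bash
python3 f.py
```

```text
24.38 [461.7  23.  160.4] xang -6.2 ftool [-0.62  7.53  3.7 ] mom [-1.29  0.12 -0.03]
```

Request:
carry_out([
  [[0.0004, -0.0015, 0], [0, 0, 0.034], 0.62],
  [[0, 0, 0], [0, 0, 0], 0.62],
])

```text
t: 24.55
ee_pos: [462.1, 24.4, 160.3]
orientation: [3.132, -0.221, 0.001]
ft_force: [-0.6, -8.1, -3.0]
width: 33.5
```

```bash
python3 f.py
```

```text
24.55 [462.1  24.4 160.3] xang -8.1 ftool [0.51 8.07 3.  ] mom [-1.25  0.17  0.  ]
```

Request:
carry_out([
  [[0.0004, -0.0015, 0], [0, 0, 0.034], 0.62],
  [[0, 0, 0], [0, 0, 0], 0.62],
])

```text
t: 24.72
ee_pos: [462.6, 25.6, 160.3]
orientation: [3.127, -0.274, 0.001]
ft_force: [-0.6, -9.3, -4.1]
width: 33.6
```

```bash
python3 f.py
```

```text
24.72 [462.6  25.6 160.3] xang -10.0 ftool [0.99 9.24 4.09] mom [-1.54  0.21  0.03]
```

Request:
carry_out([
  [[0.0003, -0.0015, 0], [0, 0, 0.02], 0.62],
  [[0, 0, 0], [0, 0, 0], 0.62],
])

```text
t: 24.88
ee_pos: [463.0, 26.5, 160.3]
orientation: [3.123, -0.303, 0.0]
ft_force: [-1.8, -12.2, -2.3]
width: 33.6
```

```bash
python3 f.py
```

```text
24.88 [463.   26.5 160.3] xang -11.1 ftool [ 0.57 12.35  2.38] mom [-2.13  0.36  0.02]
```

Request:
carry_out([
  [[0.0001, -0.001, 0], [0, 0, 0.01], 0.62],
  [[0, 0, 0], [0, 0, 0], 0.62],
])

```text
t: 25.05
ee_pos: [463.1, 27.0, 160.2]
orientation: [3.121, -0.318, 0.0]
ft_force: [-2.3, -14.9, -2.5]
width: 33.5
```

```bash
python3 f.py; python3 look.py w19
```

```text
25.05 [463.1  27.  160.2] xang -11.6 ftool [ 0.78 15.04  2.58] mom [-2.56  0.36  0.  ]
25.05 [463.1  27.  160.2] [ -2.27 -14.9   -2.51] 33.5
xang -11.629443087067084
[  0.5 135.8] 39 [567.6 157.1 172. ] tool [  76.1 -148.5  -12.4]
[ 76.9 239.8] 1613 [512.5 140.9 172. ] tool [  25.4 -121.5  -12.3]
[338.9 285.2] 929 [461.1  14.9 172. ] tool [  0.5  12.3 -11.7]
```

Request:
carry_out([
  [[0, 0.0105, 0], [0, 0, 0], 0.62],
  [[0, 0, -0.024], [0, 0, 0], 0.62],
  [[0, 0, -0.024], [0, 0, 0], 0.62],
  [[0.0332, 0.0084, 0], [0, 0, 0], 0.62],
  [[0.0332, 0.0084, 0], [0, 0, 0], 0.62],
  [[0.0332, 0.0084, 0], [0, 0, 0], 0.62],
  [[0.0332, 0.0084, 0], [0, 0, 0], 0.62],
  [[0.0332, 0.0084, 0], [0, 0, 0], 0.62],
  [[0, 0, 0], [0, 0, -0.118], 0.62],
  [[0, 0, 0], [0, 0, -0.118], 0.62],
  [[0, 0, 0], [0, 0, -0.118], 0.62],
  [[0, 0, 0], [0, 0, -0.118], 0.62],
])

```text
t: 26.1
ee_pos: [616.2, -55.8, 208.9]
orientation: [3.112, 0.428, 0.003]
ft_force: [-0.3, 0.1, 0.6]
width: 33.2
```

Request:
carry_out([
  [[0, 0, 0], [0, 0, -0.118], 0.62],
  [[0, 0, 0], [0, 0, -0.118], 0.62],
  [[0, 0, 0], [0, 0, -0.118], 0.62],
  [[0, 0, 0], [0, 0, -0.118], 0.62],
  [[0, 0, 0], [0, 0, -0.118], 0.62],
  [[0, 0, 0], [0, 0, -0.118], 0.62],
  [[0, 0, 0], [0, 0, -0.118], 0.62],
  [[0, 0, 0], [0, 0, -0.118], 0.62],
  [[0, 0, 0], [0, 0, -0.118], 0.62],
  [[0, 0, 0], [0, 0, -0.118], 0.62],
  [[0, 0, 0], [0, 0, -0.118], 0.62],
  [[0, 0, 0], [0, 0, -0.118], 0.62],
])

```text
t: 27.1
ee_pos: [616.1, -55.7, 209.2]
orientation: [2.084, 2.348, 0.002]
ft_force: [-0.5, -0.4, 0.5]
width: 33.0
```

Request:
carry_out([
  [[0, 0, 0], [0, 0, -0.118], 0.62],
  [[0, 0, 0], [0, 0, -0.118], 0.62],
  [[0, 0, 0], [0, 0, -0.118], 0.62],
  [[0, 0, 0], [0, 0, 0], 0.62],
])

```text
t: 27.43
ee_pos: [616.1, -55.7, 209.0]
orientation: [1.64, 2.677, 0.002]
ft_force: [0.3, -0.5, 0.3]
width: 33.4
```

```bash
python3 look.py w20
```

```text
27.4333 [616.1 -55.7 209. ] [ 0.26 -0.48  0.34] 33.4
xang 117.01433582211844
[127.1  32.7] 1269 [461.   13.7 172. ] tool [ 132.3 -106.7   36.7]
[477.5 117.6] 935 [663.   65.9 172. ] tool [87.1 96.9 37.1]
[319.6 254. ] 558 [617.7 -53.2 172. ] tool [ 1.5  2.4 37. ]
```

View pics/w20.png

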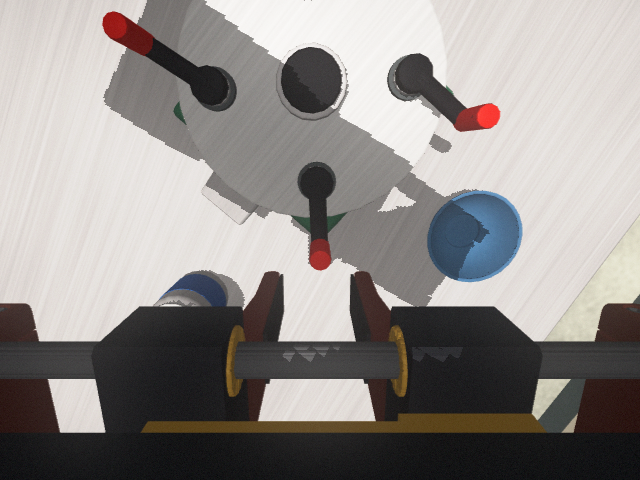

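Request:
carry_out([
  [[0, 0, 0.024], [0, 0, 0], 0.62],
  [[0, 0, 0.024], [0, 0, 0], 0.62],
  [[0, -0.004, 0], [0, 0, 0], 0.62],
  [[0, -0.0035, 0], [0, 0, 0], 0.62],
  [[0.001, -0.004, 0], [0, 0, 0.089], 0.62],
  [[0.001, -0.004, 0], [0, 0, 0.089], 0.62],
  [[0.001, -0.004, 0], [0, 0, 0.089], 0.62],
  [[0, 0, 0], [0, 0, 0], 0.62],
])

```text
t: 28.15
ee_pos: [598.8, -60.7, 161.4]
orientation: [1.993, 2.422, 0.007]
ft_force: [6.4, 2.5, -4.1]
width: 33.5
```

```bash
python3 f.py; python3 look.py w21
```

```text
28.15 [598.8 -60.7 161.4] xang 101.1 ftool [1.23 6.78 4.12] mom [ 0.22 -1.19 -0.03]
28.15 [598.8 -60.7 161.4] [ 6.44  2.52 -4.08] 33.5
xang 101.10726373252075
[510.1  50.4] 2006 [663.1  66.1 172. ] tool [112.   87.6 -10.2]
[49.7 79.3] 2227 [460.8  13.8 172. ] tool [  99.7 -121.   -11.5]
[336.9 280.3] 953 [609.5 -56.8 172. ] tool [  1.7  11.3 -10.6]
```

Moved ~9 mm; ~13 mm to go.

Request:
carry_out([
  [[0.001, -0.004, 0], [0, 0, 0.089], 0.62],
  [[0.001, -0.004, 0], [0, 0, 0.089], 0.62],
  [[0, 0, 0], [0, 0, 0], 0.62],
])

```text
t: 28.45
ee_pos: [591.3, -60.4, 161.9]
orientation: [2.199, 2.235, 0.008]
ft_force: [9.0, -0.2, -4.6]
width: 33.5
```

```bash
python3 f.py; python3 look.py w22
```

```text
28.45 [591.3 -60.4 161.9] xang 90.9 ftool [-0.3  9.   4.7] mom [ 0.01 -1.34 -0.01]
28.45 [591.3 -60.4 161.9] [ 9.04 -0.15 -4.62] 33.5
xang 90.9171697186433
[480.4  20.8] 1809 [662.4  64.9 172. ] tool [124.1  73.1  -9.6]
[ 42.6 133.2] 2034 [460.9  13.8 172. ] tool [  76.3 -129.1  -11.2]
[337.2 280. ] 942 [602.9 -58.5 172. ] tool [  1.7  11.6 -10. ]
```

Request:
carry_out([
  [[0.0007, -0.003, 0], [0, 0, 0.067], 0.62],
  [[0, 0, 0], [0, 0, 0], 0.62],
])

```text
t: 28.67
ee_pos: [588.6, -60.0, 161.9]
orientation: [2.271, 2.161, 0.009]
ft_force: [7.0, -1.0, -3.6]
width: 33.8
```

```bash
python3 f.py
```

```text
28.67 [588.6 -60.  161.9] xang 87.2 ftool [-0.62  7.04  3.7 ] mom [-0.12 -1.39  0.02]
```

Request:
carry_out([
  [[0.0005, -0.002, 0], [0, 0, 0.045], 0.62],
  [[0, 0, 0], [0, 0, 0], 0.62],
])

```text
t: 28.83
ee_pos: [586.8, -59.5, 161.9]
orientation: [2.318, 2.111, 0.009]
ft_force: [8.1, -0.8, -3.7]
width: 33.2
```

```bash
python3 f.py
```

```text
28.83 [586.8 -59.5 161.9] xang 84.6 ftool [-0.06  8.14  3.73] mom [-0.23 -1.42 -0.01]
```

Request:
carry_out([
  [[0.0004, -0.0015, 0], [0, 0, 0.034], 0.62],
  [[0, 0, 0], [0, 0, 0], 0.62],
])

```text
t: 29.0
ee_pos: [585.5, -59.1, 161.9]
orientation: [2.353, 2.072, 0.009]
ft_force: [7.9, -2.7, -3.4]
width: 33.2
```

```bash
python3 f.py
```

```text
29.0 [585.5 -59.1 161.9] xang 82.7 ftool [-1.65  8.16  3.44] mom [-0.36 -1.44 -0.02]
```

Request:
carry_out([
  [[0.0003, -0.0015, 0], [0, 0, 0.03], 0.62],
  [[0, 0, 0], [0, 0, 0], 0.62],
])

```text
t: 29.17
ee_pos: [584.7, -58.6, 162.1]
orientation: [2.383, 2.036, 0.011]
ft_force: [9.6, -1.2, -4.5]
width: 33.6
```

```bash
python3 f.py
```

```text
29.17 [584.7 -58.6 162.1] xang 81.0 ftool [0.31 9.67 4.64] mom [-0.26 -1.75 -0.01]
```

Request:
carry_out([
  [[0.0001, -0.0013, 0], [0, 0, 0.015], 0.62],
  [[0, 0, 0], [0, 0, 0], 0.62],
])

```text
t: 29.33
ee_pos: [584.1, -58.4, 162.3]
orientation: [2.397, 2.018, 0.013]
ft_force: [12.6, -0.8, -5.6]
width: 33.6
```

```bash
python3 f.py
```

```text
29.33 [584.1 -58.4 162.3] xang 80.2 ftool [ 1.33 12.51  5.71] mom [-0.21 -2.12 -0.09]
```

Request:
carry_out([
  [[0, -0.001, 0], [0, 0, 0.01], 0.62],
  [[0, 0, 0], [0, 0, 0], 0.62],
])

```text
t: 29.5
ee_pos: [583.7, -58.2, 162.4]
orientation: [2.406, 2.006, 0.014]
ft_force: [13.7, 0.1, -7.4]
width: 33.3
```

```bash
python3 f.py; python3 look.py w23
```

```text
29.5 [583.7 -58.2 162.4] xang 79.6 ftool [ 2.58 13.32  7.61] mom [-0.23 -2.37  0.02]
29.5 [583.7 -58.2 162.4] [13.67  0.13 -7.44] 33.3
xang 79.6382522550024
[431.6   9.5] 614 [657.4  59.4 172. ] tool [128.9  51.4  -8.8]
[ 44.8 191.7] 1832 [461.1  13.9 172. ] tool [  48.8 -133.5  -11.3]
[338.8 280.1] 885 [596.3 -58.9 172. ] tool [ 1.6 12.6 -9.4]
```

Request:
carry_out([
  [[0, -0.0006, 0], [0, 0, 0], 0.62],
  [[0, 0, 0], [0, 0, 0], 0.62],
])

```text
t: 29.72
ee_pos: [583.5, -58.1, 162.5]
orientation: [2.405, 2.006, 0.015]
ft_force: [14.9, -1.0, -7.4]
width: 33.7
```

```bash
python3 f.py
```

```text
29.72 [583.5 -58.1 162.5] xang 79.7 ftool [ 1.73 14.76  7.61] mom [-0.22 -2.55  0.01]
```

Request:
carry_out([
  [[0, 0.0105, 0], [0, 0, 0], 0.62],
  [[0, 0, -0.024], [0, 0, 0], 0.62],
  [[0, 0, -0.023], [0, 0, 0], 0.62],
  [[0.0307, -0.0184, 0], [0, 0, 0], 0.62],
  [[0.0307, -0.0184, 0], [0, 0, 0], 0.62],
  [[0.0307, -0.0184, 0], [0, 0, 0], 0.62],
  [[0.0307, -0.0184, 0], [0, 0, 0], 0.62],
  [[0.0307, -0.0184, 0], [0, 0, 0], 0.62],
  [[0.0307, -0.0184, 0], [0, 0, 0], 0.62],
  [[0, 0, 0], [0, 0, -0.11], 0.62],
  [[0, 0, 0], [0, 0, -0.11], 0.62],
  [[0, 0, 0], [0, 0, -0.11], 0.62],
])

```text
t: 30.72
ee_pos: [512.2, 142.6, 208.2]
orientation: [2.039, 2.388, 0.003]
ft_force: [0.9, 0.6, 0.6]
width: 33.4
```

Request:
carry_out([
  [[0, 0, 0], [0, 0, -0.11], 0.62],
  [[0, 0, 0], [0, 0, -0.11], 0.62],
  [[0, 0, 0], [0, 0, 0], 0.62],
])

```text
t: 30.97
ee_pos: [512.4, 141.7, 207.9]
orientation: [1.769, 2.595, 0.003]
ft_force: [0.5, 0.6, 0.0]
width: 33.5
```

```bash
python3 look.py w24
```

```text
30.9667 [512.4 141.7 207.9] [0.5  0.62 0.04] 33.5
xang 111.4401533904117
[459.8 143.4] 3747 [567.6 241.  172. ] tool [72.2 87.6 36.1]
[276.  221.5] 133 [480.  154.5 172. ] tool [ 23.8 -25.6  35.9]
[315.6 255.8] 618 [512.2 142.3 172. ] tool [ 0.6 -0.1 35.9]
```

View pics/w24.png

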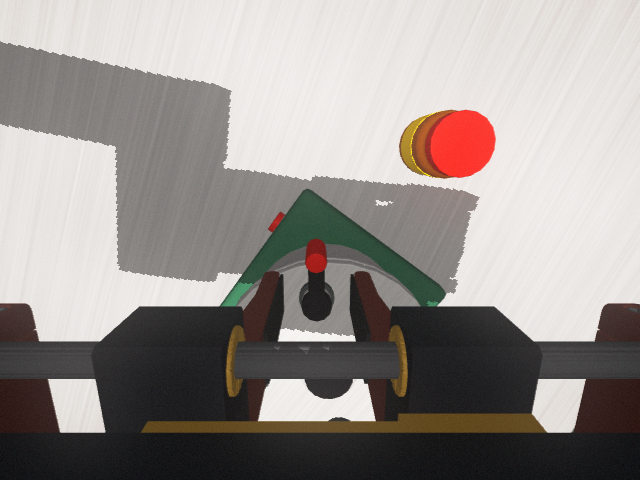

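Request:
carry_out([
  [[0, 0, 0.024], [0, 0, 0], 0.62],
  [[0, 0, 0.023], [0, 0, 0], 0.62],
  [[0, 0.005, 0], [0, 0, 0], 0.62],
  [[0, 0.004, 0], [0, 0, 0], 0.62],
  [[-0.001, 0.004, 0], [0, 0, 0.089], 0.62],
  [[-0.001, 0.004, 0], [0, 0, 0.089], 0.62],
  [[-0.001, 0.004, 0], [0, 0, 0.089], 0.62],
  [[0, 0, 0], [0, 0, 0], 0.62],
])

```text
t: 31.68
ee_pos: [531.4, 144.8, 159.7]
orientation: [-2.109, -2.326, 0.006]
ft_force: [-6.9, -2.4, -0.5]
width: 33.4
```

```bash
python3 f.py; python3 look.py w25
```

```text
31.68 [531.4 144.8 159.7] xang 95.6 ftool [-1.68 -7.05  0.54] mom [-0.35  1.03  0.02]
31.6833 [531.4 144.8 159.7] [-6.85 -2.36 -0.5 ] 33.4
xang 95.6089472779028
[429.5  97.8] 5769 [574.5 241.3 172. ] tool [ 91.8  52.3 -12.6]
[255.9 244.5] 181 [499.  163.7 172. ] tool [ 21.9 -30.4 -12.2]
[296.2 282.4] 1059 [521.2 145.1 172. ] tool [  1.2 -10.1 -12.3]
```

Request:
carry_out([
  [[-0.001, 0.004, 0], [0, 0, 0.089], 0.62],
  [[-0.001, 0.004, 0], [0, 0, 0.089], 0.62],
  [[0, 0, 0], [0, 0, 0], 0.62],
])

```text
t: 31.98
ee_pos: [539.3, 143.6, 159.7]
orientation: [-2.307, -2.129, 0.006]
ft_force: [-7.2, -0.8, -1.9]
width: 33.1
```

```bash
python3 f.py; python3 look.py w26
```

```text
31.98 [539.3 143.6 159.7] xang 85.4 ftool [-1.39 -7.12  1.88] mom [-0.08  1.19  0.02]
31.9833 [539.3 143.6 159.7] [-7.21 -0.82 -1.85] 33.1
xang 85.4038000730699
[389.7  77.7] 5911 [581. 241. 172.] tool [100.4  33.7 -12.5]
[252.4 254. ] 180 [508.4 163.  172. ] tool [ 16.9 -32.4 -12.1]
[296.  282.2] 1055 [529.3 145.8 172. ] tool [  1.4 -10.2 -12.2]
[549.3 401.1] 868 [668.7  61.  172. ] tool [-72.  135.6 -12.8]
```

Chord ~17.3; ~5 mm to go.

Request:
carry_out([
  [[-0.0005, 0.002, 0], [0, 0, 0.045], 0.62],
  [[0, 0, 0], [0, 0, 0], 0.62],
])

```text
t: 32.2
ee_pos: [540.9, 143.1, 159.7]
orientation: [-2.351, -2.079, 0.006]
ft_force: [-7.0, 0.5, -1.8]
width: 33.4
```

```bash
python3 f.py
```

```text
32.2 [540.9 143.1 159.7] xang 83.0 ftool [-0.38 -6.97  1.88] mom [-0.07  1.23  0.03]
```

Request:
carry_out([
  [[-0.0005, 0.002, 0], [0, 0, 0.045], 0.62],
  [[0, 0, 0], [0, 0, 0], 0.62],
])

```text
t: 32.37
ee_pos: [542.8, 142.4, 159.8]
orientation: [-2.398, -2.026, 0.006]
ft_force: [-8.3, 0.8, -0.7]
width: 33.5
```

```bash
python3 f.py
```

```text
32.37 [542.8 142.4 159.8] xang 80.4 ftool [-0.6  -8.36  0.75] mom [0.02 1.25 0.  ]
```

Request:
carry_out([
  [[-0.0004, 0.0015, 0], [0, 0, 0.034], 0.62],
  [[0, 0, 0], [0, 0, 0], 0.62],
])

```text
t: 32.53
ee_pos: [543.8, 141.9, 159.7]
orientation: [-2.431, -1.985, 0.007]
ft_force: [-9.0, 0.3, -0.4]
width: 33.5
```

```bash
python3 f.py
```

```text
32.53 [543.8 141.9 159.7] xang 78.5 ftool [-1.49 -8.83  0.46] mom [0.21 1.5  0.04]
```

Request:
carry_out([
  [[-0.0003, 0.0014, 0], [0, 0, 0.025], 0.62],
  [[0, 0, 0], [0, 0, 0], 0.62],
])

```text
t: 32.7
ee_pos: [544.3, 141.5, 159.5]
orientation: [-2.454, -1.954, 0.009]
ft_force: [-10.7, 2.4, 0.9]
width: 33.1
```

```bash
python3 f.py
```

```text
32.7 [544.3 141.5 159.5] xang 77.1 ftool [ -0.05 -10.99  -0.83] mom [0.38 1.91 0.  ]
```

Request:
carry_out([
  [[-0.0001, 0.0013, 0], [0, 0, 0.015], 0.62],
  [[0, 0, 0], [0, 0, 0], 0.62],
])

```text
t: 32.87
ee_pos: [544.8, 141.3, 159.4]
orientation: [-2.468, -1.936, 0.01]
ft_force: [-14.1, 2.9, 2.1]
width: 33.3
```

```bash
python3 f.py; python3 look.py w27
```

```text
32.87 [544.8 141.3 159.4] xang 76.2 ftool [ -0.59 -14.42  -2.03] mom [0.48 2.33 0.05]
32.8667 [544.8 141.3 159.4] [-14.13   2.87   2.15] 33.3
xang 76.22416708980643
[352.9  65.4] 6031 [586.5 239.7 172. ] tool [105.5  16.9 -12.9]
[252.7 262.7] 182 [516.4 161.  172. ] tool [ 12.3 -32.4 -12.3]
[294.5 281.9] 1018 [534.8 145.6 172. ] tool [  1.8 -10.9 -12.5]
[  5.6 305.7] 22 [379.8 168.9 172. ] tool [ -12.5 -167.   -11.1]
[536.3 335.4] 178 [655.2  84.4 172. ] tool [-29.  120.6 -13.5]
[567.7 381.1] 114 [670.1  51.1 172. ] tool [-57.8 143.1 -13.6]
```

Request:
carry_out([
  [[0, -0.0105, 0], [0, 0, 0], 0.62],
  [[0, 0, -0.024], [0, 0, 0], 0.62],
  [[0, 0, -0.024], [0, 0, 0], 0.62],
  [[0, 0, -0.04], [0, 0, 0], 0.62],
  [[-0.03, -0.02, -0.01], [0, 0, 0], 0.62],
  [[-0.035, -0.02, 0], [0, 0, 0], 0.62],
  [[-0.035, -0.02, 0], [0, 0, 0], 0.62],
  [[-0.035, -0.02, 0], [0, 0, 0], 0.62],
  [[-0.035, -0.02, 0], [0, 0, 0], 0.62],
  [[0, 0, 0], [0, 0, 0], 0.62],
])

```text
t: 33.75
ee_pos: [397.5, -1.4, 258.3]
orientation: [2.472, 1.937, -0.001]
ft_force: [-0.3, -0.6, -1.1]
width: 33.3
```

```bash
python3 look.py w28; python3 - <<'E'
from h import *
for n in('top','scene'): cv2.imwrite(f'pics/{n}9.png',imaging.get_image(n)[:,:,::-1])
E
```

```text
33.75 [397.5  -1.4 258.3] [-0.26 -0.56 -1.06] 33.3
xang 76.17107376132137
[448.4   3.3] 159 [524.6 137.  172. ] tool [164.8  90.3  86.2]
[633.7  67.4] 213 [646.6  66.1 172. ] tool [125.2 225.7  86.3]
[357.2  88.7] 160 [453.2  99.1 172. ] tool [111.   30.   86.2]
[388.7 200.3] 415 [460.2  14.4 172. ] tool [30.4 57.  86.3]
[570.3 247.6] 705 [595.6 -58.4 172. ] tool [ -7.9 206.   86.5]
```

View pics/w28.png

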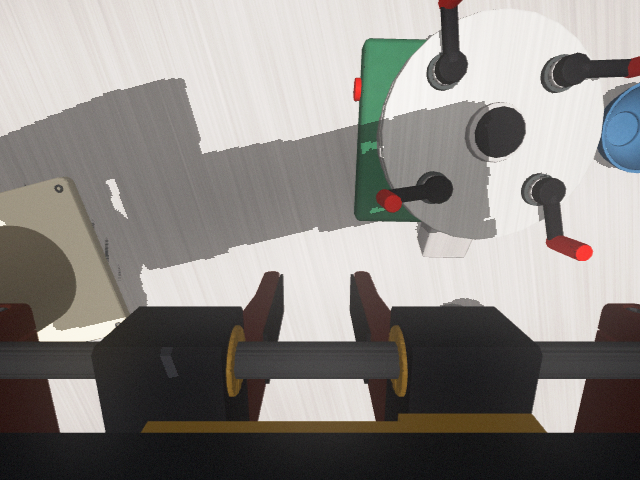

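View pics/scene9.png

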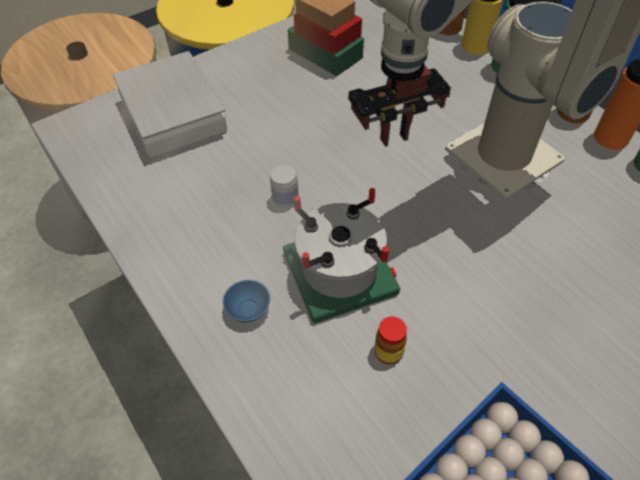

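The scene picture shows all four handles turned clockwise. The tin (284,185), bowl (247,301) and jar (390,340) are where they were, and the arm is clear.

```bash
python3 -c "
from workcell import close_job
print(close_job())"
```

```text
the job is handed in; nothing more can be done
None
```

All four clamp handles are tightened, and I handed the job in at about 34 s of the 69 s allowed. I didn't know which handle is numbered 1, so I took them by position, with the same order of opposite pairs in both rounds: far-left, then near-right opposite it; far-right, then near-left opposite it.

- **First round:** I pushed each pin until the tangential force rose from the loose 1–2 N to about 7.5–8 N, then stopped.
- **Second round:** I turned each handle on at about 7–9 N for roughly 22–23 mm at the pin (0.5 rad). I stopped when the force climbed against the stop at about 14–15 N, under the 21 N over-tightening limit.
- **Vertical force:** While pushing, the vertical force reached up to about 7.5 N, which I take to be friction on the pins. The fingertips stayed about 25 mm above the lid.
- **Last checks:** In the final scene picture the jar, tin and bowl look where they were, and the arm is clear of everything. None of the checks failed. The top and wrist cameras disagreed by about 3 mm on positions, which the gap between the fingers allowed for.

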